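# Clear the bearing carrier and hold its retaining ring squeezed to the marks in the bore

### The job

Clear the two things lying across the bearing carrier, putting the drift punch in the tray with the hand tools and the spring plunger in the tray with the brass fittings, then pick up the wire retaining ring by its two upright tangs and squeeze it until the outer sides of the tangs are 21 mm apart, the width marked by the two scribed lines on the carrier's rim; never pinch the tangs nearly together, which spoils the ring. Lower the ring level into the bore to its groove, below the rim and above the bearing, with the tangs at the scribed lines, and finish while still holding it there, steady at that gap and touching neither bore nor bearing, so that it can be checked before anyone lets it spring home. Leave the other things on the bench where they are.

Things in the scene. Friction and masses are not known exactly. Their poses are not given: they have to be found in the camera images.
- carrier: aluminium bearing carrier, fixed: 130 mm square flange 12 mm thick, round boss 104 mm in diameter and 40 mm high with an open 80 mm bore. A ball bearing fills the bore up to 14 mm below the rim. Ring groove in the bore wall 3 to 10 mm below the rim. Origin: centre of the underside. Two thin dark scribed lines 21 mm apart on the rim's -x side, along x, at y = -10.5 and +10.5 mm
- bore (a point): centre of the bore at the middle of the ring groove, 6.5 mm below the rim (33.5 mm above the bench)
- ring: loose retaining ring of 5 mm round spring wire, 84 mm outside diameter when free (too wide for the bore), 68 g, flat on the bench. Origin: centre of its circle, on its underside; +x points from its open gap to its closed back. At each wire end a tang stands upright to 32 mm above the underside. Free, the tangs are 56 mm apart over their outer sides; about 0.35 N per mm squeezes them: 12 N for 21 mm
- ring_mid (a point): point on the ring's back part, 5.8 mm from its origin along +x, at the wire's axis (2.5 mm above the underside): the centre of the ring's outline when squeezed to the marks, then 73.5 mm across. The point midway between the tangs then lies 33.2 mm from here along the ring's -x (36.1 mm when free)
- tang_left (a point): on the axis of the 5 mm round tang at the ring's +y end, 22 mm above the ring's underside (10 mm below the tang's top). Free, the tang axes are 51 mm apart, 16 mm at the marks
- tang_right (a point): the same on the tang at the -y end
- punch: dark grey eight-sided drift punch, 148 mm long (along its y), 12 mm thick, 110 g, lying across the carrier's rim on the side nearer the scribed lines, its underside 40 mm above the bench. Origin: middle of its underside
- plunger: chrome spring plunger, 117 mm long (along its y), 18 mm thick, 120 g, lying across the carrier's rim on the side away from the scribed lines, underside 40 mm above the bench. Origin: middle of its underside. Solid round body 16 mm in diameter from y = +25 to +58 mm, head 18 mm in diameter from y = -43 to -59 mm, thin shank with a coil spring between
- tools_tray: fixed shallow steel tray, 170 x 210 x 24 mm (x, y, z), walls and floor 3 mm, with a combination spanner and a tap wrench fixed in its +x half (up to 23 mm high); the -x half is empty (80 mm wide, 204 mm long). Origin: centre of its underside
- parts_tray: fixed shallow steel tray of the same size, with two brass hose fittings and a plain steel bush fixed in its +x half (up to 34 mm high); the -x half from x = -82 to +10 mm is empty. Origin: centre of its underside
- chuck: bystander: steel drill chuck standing on the bench, 43 mm diameter, 50 mm tall. Origin: centre of its underside
- circlip_pliers: bystander: circlip pliers with red grips lying on the bench, 163 mm long (along its y), 60 mm wide, 14 mm thick. Origin: centre of its underside
- lapping_stick: bystander: wooden valve lapping stick lying on the bench behind the carrier, 105 mm long, 29 mm thick. Origin: centre of its underside

How it is judged:
By the outcome, as a careful person would: the job done as asked, in the order asked, and still so for the second after the job is handed in, while the arm keeps its last pose, push and grip.
It also fails if it takes over 67 s, if anything falls off the work surface, if the arm or the gripper's body presses on something with over 40 N, if the wrist force passes 120 N, or if a joint passes its speed limit or range.

### The arm

A 6-joint arm with a two-finger parallel gripper is mounted at the origin on a cart in front of the work surface, level with it; the furniture and walls round the work are solid. World frame = base frame: x ahead of the robot, y to its left, z up, the work surface at z = 0. Lengths are in m, angles in rad, forces in N, time in s.
With the tool pointing down it reaches from about 0.35 to 0.775 m from the base axis. Payload 7.3 kg.
Tool frame: the origin (TCP) lies midway between the tips of the shut fingers; the grasp point (between the pads) lies 19 mm behind it; z points along the fingers, y is the direction in which the jaws open and shut (so a half turn about z gives the same grasp; the last joint's range is limited). The gripper opens to 92 mm and grips with 3 to 60 N. Pads are 19 mm wide; open, the fingers measure 130 mm over their backs; the gripper's body (75 mm by 190 mm) begins 47 mm behind the grasp point.
Start: joints at [-1.385, 0.342, 1.524, -0, 1.275, -0.146], TCP at [0.171, -0.496, 0.227] pointing down, gripper open.
Joint ranges: [-2.53, 2.53], [-0.77, 2.02], [0.04, 2.7], [-1, 4.14], [0.28, 2.66], [-3.11, 3.11]. Speed limits (rad/s): [2.57, 2.57, 3.14, 3.14, 3.14, 3.14].

### API

Orientations are given as [roll, pitch, yaw] about the fixed x, y, z axes, in that order (R = Rz(yaw) Ry(pitch) Rx(roll)).
In Python, from cell import status, eyes, job gives the robot as it stands.
- The arm moves only by the tool jog_arm, never from a script. Its argument "series" is a list of rows, each a list of 3 entries, a list of its own where there are three numbers: the gripper command: -1 is shut, 1 is fully open, values between are in proportion, then the shift along the tool's x, y, z in m, then the turn, a rotation vector about the tool's x, y, z in rad. In form: [[grip, [x, y, z], [ax, ay, az]], ...]. A call has 1 to 12 rows; each row is the pose to reach, as a shift and turn from the pose commanded when the call began, along the tool's axes at that moment; what a row does not reach only later rows make up. A row lasts 1/12 s, in which the tool goes at most 41.7 mm and 7.16 degrees, less where a joint would pass 70% of its speed; a pose out of reach is approached as far as the arm can. A call with a gripper value outside its range is refused whole. The fingers move at their own pace and stop on an object; "squeeze" is the grip in N (left out, the last holds). Time passes only in rows, so rows that repeat a pose let the fingers close. It gives the time, the measured TCP pose, the force and the opening at its end, in the units of the state.
- status.observe(): the state, without advancing time (a new reading comes with each control period).
- eyes.read_camera(name): name is "side" or "top"; returns a dict with "img" (420x560x3 uint8, red, green, blue), "range_z" (420x560 float32, m along the optical axis (not along the pixel's ray), 0 where there is no reading), "camera_matrix" (3x3 intrinsics, pixels), "T" (4x4, takes a point from camera to world coordinates). Camera axes: x right, y down, z forward; pixel columns grow to the right and rows downward; lengths in m; the calibration is good to about 2 mm. A picture is of the moment at which its call begins.
- job.hand_in(): hands the job in, once; it reports no verdict.
The state is a dict: "time": time; "qpos": joint angles; "qvel": joint speeds; "joint_efforts": joint torques, N m; "tool_pos": TCP position; "tool_rot": TCP orientation; "contact_force": force on the tool from outside, world axes, zero at the start; "torque": the same for the moment, N m; "opening": finger opening in m.
Only numpy, scipy, OpenCV 4.12 (cv2) and the standard library are available. Lean on these libraries where they do the work, as an engineer would, in place of code of your own. Each camera call takes 0.05 s, during which the arm holds its last target.

## Working session

There is one attempt and no reset: what is moved stays moved. The work goes in short steps, Python scripts to look and compute and a tool call to move; the robot and the scene stay as the last step left them, time stands still between calls to the robot, and variables do not carry over. Pictures are saved under pics/ and viewed, and the job is handed in when it is done.

Besides the shell and the picture viewer there is one more tool, called after "Call:" as name(argument=value, ...), one argument or row to a line, values as JSON. jog_arm: Moves the arm, as the interface text tells. Its arguments: {"type":"object","properties":{"series":{"type":"array","items":{"type":"array"}},"squeeze":{"type":"number"}},"required":["series"]}

```bash
ls -la; mkdir -p pics
python3 - <<'E'
from cell import status, eyes
import cv2,numpy as np
s=status.observe(); print({k:np.round(v,4).tolist() for k,v in s.items()})
for n in ("side","top"):
    c=eyes.read_camera(n); cv2.imwrite(f"pics/{n}0.png",c["img"][:,:,::-1]); np.savez(f"pics/{n}0.npz",**c)
    print(n,np.round(c["camera_matrix"],2).tolist(),np.round(c["T"],4).tolist())
E
```

```text
total 12
drwxr-xr-x  3 agent agent 4096 Dec  7 13:43 .
drwxr-xr-x 23 root  root  4096 Dec  7 13:43 ..
drwxr-xr-x  2 agent agent 4096 Dec  7 13:43 pics
{'time': 0.0, 'qpos': [-1.385, 0.3427, 1.525, -0.0, 1.2754, -0.146], 'qvel': [-0.0005, 0.0002, 0.0013, -0.0008, 0.0015, -0.0004], 'joint_efforts': [-0.0009, -43.1244, -24.4219, 0.0717, 0.056, -0.0001], 'tool_pos': [0.171, -0.496, 0.226], 'tool_rot': [-3.1401, -0.0002, 0.3318], 'contact_force': [0.2127, 0.1596, -0.1797], 'torque': [0.0096, 0.0268, -0.0345], 'opening': 0.0917}
side [[402.83, 0.0, 279.11], [0.0, 402.83, 207.21], [0.0, 0.0, 1.0]] [[-0.8636, -0.3251, 0.3854, 0.2953], [-0.5041, 0.5412, -0.6731, 0.5723], [0.0102, -0.7755, -0.6312, 0.6133], [0.0, 0.0, 0.0, 1.0]]
top [[539.33, 0.0, 286.72], [0.0, 539.33, 206.32], [0.0, 0.0, 1.0]] [[-0.0236, -0.9944, 0.1027, 0.4955], [-0.9997, 0.024, 0.003, -0.0054], [-0.0055, -0.1026, -0.9947, 1.2552], [0.0, 0.0, 0.0, 1.0]]
```

View pics/side0.png

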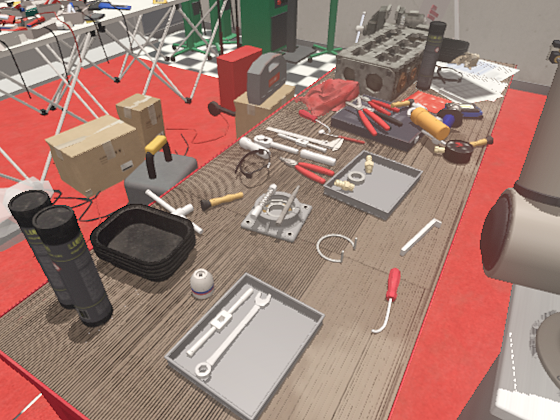

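View pics/top0.png

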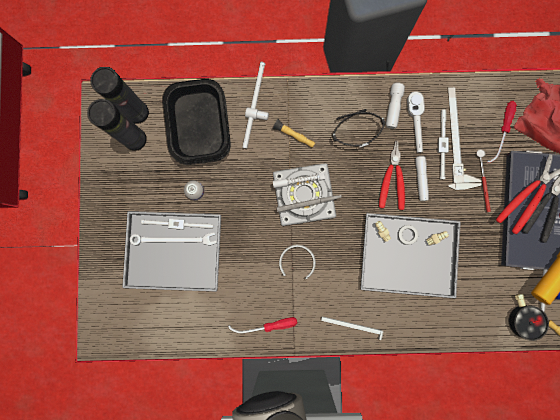

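The pictures show the carrier at top (305,195) with the punch and plunger across it. The ring is at (297,262) with its gap toward the robot. The tools tray is at (172,250) on the left and the parts tray at (410,255) on the right. Next I'll zoom in and compute world positions.

```bash
cat > h.py <<'E'
import numpy as np, cv2
from scipy.spatial.transform import Rotation as R
def cloud(c):
    K=c["camera_matrix"];T=c["T"];z=c["range_z"].astype(float);h,w=z.shape
    u,v=np.meshgrid(np.arange(w),np.arange(h))
    P=np.stack([(u-K[0,2])/K[0,0]*z,(v-K[1,2])/K[1,1]*z,z],-1)
    W=P@T[:3,:3].T+T[:3,3]; W[z==0]=np.nan
    return W
def pix(c,p):
    K=c["camera_matrix"];T=c["T"];q=np.linalg.inv(T)@np.r_[p,1]; q=K@q[:3]; return q[:2]/q[2]
def onplane(c,u,v,zz):
    K=c["camera_matrix"];T=c["T"];d=T[:3,:3]@np.linalg.solve(K,[u,v,1.]); o=T[:3,3]
    return o+d*(zz-o[2])/d[2]
def zoom(c,x0,y0,x1,y1,f,name):
    im=c["img"][y0:y1,x0:x1,::-1]; im=cv2.resize(im,None,fx=f,fy=f,interpolation=cv2.INTER_CUBIC); cv2.imwrite(name,im)
def load(n): return dict(np.load(n))
E
python3 - <<'E'
from h import *
c=load("pics/top0.npz"); s=load("pics/side0.npz")
zoom(c,255,150,355,300,4,"pics/z1.png")
zoom(s,220,170,370,275,5,"pics/z2.png")
W=cloud(c); 
print("bench z top", np.nanmedian(W[300:315,200:380,2]))
W2=cloud(s); print("bench z side", np.nanmedian(W2[260:300,320:360,2]))
E
```

```text
bench z top 0.0005624217430933998
bench z side 0.0005655892935301221
```

View pics/z1.png

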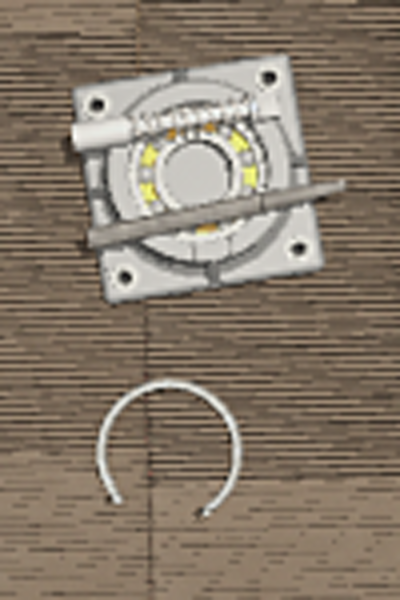

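View pics/z2.png

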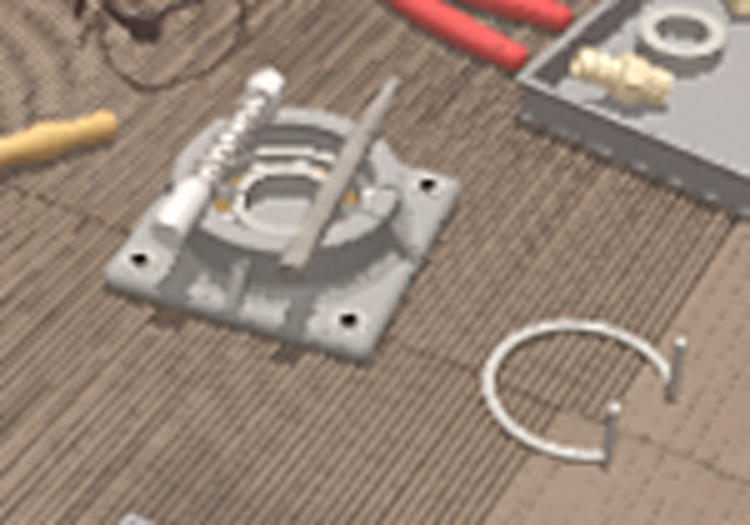

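Run:
```python
from h import *
from scipy.optimize import least_squares
for n in ("top0","side0"):
    c=load(f"pics/{n}.npz"); W=cloud(c).reshape(-1,3); W=W[~np.isnan(W[:,0])]
    print("==",n)
    # region about carrier
    ctr=cloud(load("pics/top0.npz"))[195,305] ; 
    B=W[(np.hypot(W[:,0]-ctr[0],W[:,1]-ctr[1])<0.11)]
    print("hist",np.histogram(B[:,2]*1000,bins=[-5,2,5,9,11,13,15,20,24,28,32,36,38,40,42,44,46,48,50,52,54,56,58,60,70]))
    F=B[(B[:,2]>0.008)&(B[:,2]<0.016)]
    r=cv2.minAreaRect((F[:,:2]*1000).astype(np.float32)); print("flange",len(F),r)
    Rm=B[(B[:,2]>0.038)&(B[:,2]<0.042)]
    def f(p): return np.hypot(Rm[:,0]-p[0],Rm[:,1]-p[1])-p[2]
    print("rim n",len(Rm),"z",np.median(Rm[:,2]), Rm[:,:2].mean(0))
    H=B[B[:,2]>0.0455]; print("high",len(H)); print(np.round(H[np.argsort(H[:,1])][::8]*1000).tolist())
```

```text
== top0
hist (array([2951,  560,  232,  266,  405,  315,  328,  181,  210,   70,   25,
         86,  132,  173,   87,   55,   65,  104,  136,  123,   90,   41,
         30,    7]), array([-5,  2,  5,  9, 11, 13, 15, 20, 24, 28, 32, 36, 38, 40, 42, 44, 46,
       48, 50, 52, 54, 56, 58, 60, 70]))
flange 1169 ((640.0237426757812, -43.17876434326172), (153.1476287841797, 129.64352416992188), 7.61090087890625)
rim n 305 z 0.04019559956423091 [ 0.6493927  -0.04515252]
high 605
[[641.0, -122.0, 48.0], [639.0, -116.0, 48.0], [636.0, -109.0, 48.0], [634.0, -104.0, 47.0], [632.0, -99.0, 49.0], [636.0, -95.0, 51.0], [630.0, -90.0, 49.0], [684.0, -87.0, 55.0], [682.0, -85.0, 53.0], [630.0, -84.0, 49.0], [681.0, -82.0, 59.0], [680.0, -80.0, 52.0], [630.0, -79.0, 50.0], [685.0, -78.0, 59.0], [680.0, -76.0, 51.0], [630.0, -75.0, 48.0], [679.0, -73.0, 56.0], [621.0, -72.0, 48.0], [628.0, -70.0, 49.0], [688.0, -69.0, 58.0], [691.0, -67.0, 54.0], [678.0, -65.0, 50.0], [626.0, -63.0, 53.0], [624.0, -61.0, 47.0], [631.0, -59.0, 47.0], [679.0, -58.0, 57.0], [682.0, -56.0, 54.0], [689.0, -54.0, 55.0], [6
[... 2080 characters left out ...]
[622.0, -37.0, 52.0], [620.0, -35.0, 48.0], [673.0, -33.0, 48.0], [623.0, -30.0, 53.0], [619.0, -27.0, 51.0], [685.0, -26.0, 48.0], [621.0, -23.0, 53.0], [676.0, -21.0, 58.0], [619.0, -19.0, 52.0], [625.0, -16.0, 51.0], [616.0, -14.0, 50.0], [620.0, -13.0, 53.0], [670.0, -10.0, 50.0], [614.0, -7.0, 48.0], [621.0, -5.0, 52.0], [672.0, -1.0, 56.0], [615.0, 0.0, 53.0], [678.0, 1.0, 55.0], [669.0, 3.0, 51.0], [620.0, 6.0, 52.0], [682.0, 8.0, 52.0], [668.0, 10.0, 51.0], [667.0, 11.0, 47.0], [613.0, 13.0, 52.0], [617.0, 15.0, 52.0], [668.0, 17.0, 53.0], [675.0, 18.0, 57.0], [614.0, 20.0, 46.0], [618.0, 21.0, 50.0], [672.0, 23.0, 56.0], [671.0, 25.0, 50.0], [667.0, 27.0, 47.0], [674.0, 28.0, 47.0]]
```

```bash
cat >> h.py <<'E'
from scipy.optimize import least_squares
def planepts(c,uv,zz):
    K=c["camera_matrix"];T=c["T"];uv=np.asarray(uv,float)
    d=np.c_[uv,np.ones(len(uv))]@np.linalg.inv(K).T@T[:3,:3].T; o=T[:3,3]
    return o+d*((zz-o[2])/d[:,2])[:,None]
def circ(P):
    r=least_squares(lambda p:np.hypot(P[:,0]-p[0],P[:,1]-p[1])-p[2],[*P[:,:2].mean(0),.04],loss='soft_l1',f_scale=.001)
    return r.x, np.sqrt(np.mean(r.fun**2))
def tri(c1,u1,c2,u2):
    A=[];b=[]
    for c,u in ((c1,u1),(c2,u2)):
        d=c["T"][:3,:3]@np.linalg.solve(c["camera_matrix"],[*u,1.]); d/=np.linalg.norm(d)
        M=np.eye(3)-np.outer(d,d); A.append(M); b.append(M@c["T"][:3,3])
    x,res,_,_=np.linalg.lstsq(np.vstack(A),np.hstack(b),rcond=None); return x,np.sqrt(res)
E
python3 - <<'E'
from h import *
c=load("pics/top0.npz"); s=load("pics/side0.npz")
for n,c_,(x0,y0,x1,y1) in (("top",c,(272,238,325,285)),("side",s,(310,228,362,266))):
    g=c_["img"][y0:y1,x0:x1].astype(float).min(2)
    bg=np.median(g); print(n,bg,g.max())
    vv,uu=np.nonzero(g>bg+60); P=planepts(c_,np.c_[uu+x0,vv+y0],.0025)
    print(len(P),[np.round(a,4) for a in circ(P)])
    big=cv2.resize(c_["img"][y0:y1,x0:x1,::-1],None,fx=14,fy=14,interpolation=cv2.INTER_NEAREST); cv2.imwrite(f"pics/r_{n}.png",big)
W=cloud(c); 
for k,(a,b) in {"tools":((115,205),(228,300)),"parts":((352,205),(470,305))}.items():
    for nm,cc in (("top",c),("side",s)):
        Wc=cloud(cc).reshape(-1,3); base=cloud(c)[a[1]:b[1],a[0]:b[0]].reshape(-1,3)
        lo=np.nanmin(base,0);hi=np.nanmax(base,0)
        m=(Wc[:,0]>lo[0])&(Wc[:,0]<hi[0])&(Wc[:,1]>lo[1])&(Wc[:,1]<hi[1])&(Wc[:,2]>.018)&(Wc[:,2]<.027)
        r=cv2.minAreaRect((Wc[m][:,:2]*1000).astype(np.float32)); print(k,nm,m.sum(),np.round(r[0]),np.round(r[1]),r[2])
        m=(Wc[:,0]>lo[0]+.03)&(Wc[:,0]<lo[0]+.08)&(Wc[:,1]>lo[1]+.03)&(Wc[:,1]<hi[1]-.03); print("floor z",np.nanmedian(Wc[m][:,2]))
E
```

```text
top 99.0 234.0
141 [array([ 0.4936, -0.0217,  0.0395]), np.float64(0.0011)]
side 119.0 235.0
115 [array([ 0.4961, -0.0249,  0.0394]), np.float64(0.0037)]
tools top 758 [527. 264.] [216. 175.] 86.61691284179688
floor z 0.003236411758670066
tools side 1721 [529. 262.] [215. 176.] 86.41182708740234
floor z 0.003181944494924649
parts top 805 [ 505. -279.] [216. 175.] 83.61473846435547
floor z 0.0037283501515202877
parts side 714 [ 505. -281.] [219. 175.] 83.763427734375
floor z 0.0036523613488886886
```

View pics/r_top.png

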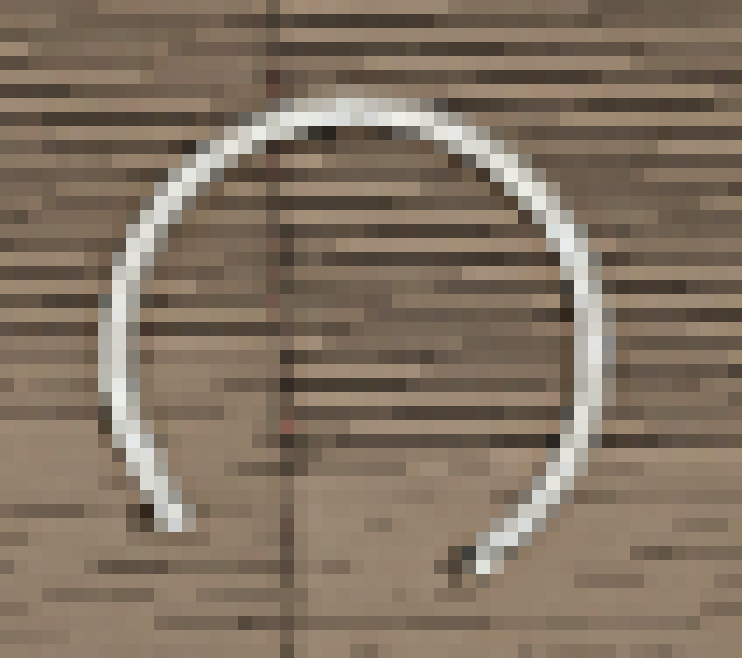

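View pics/r_side.png

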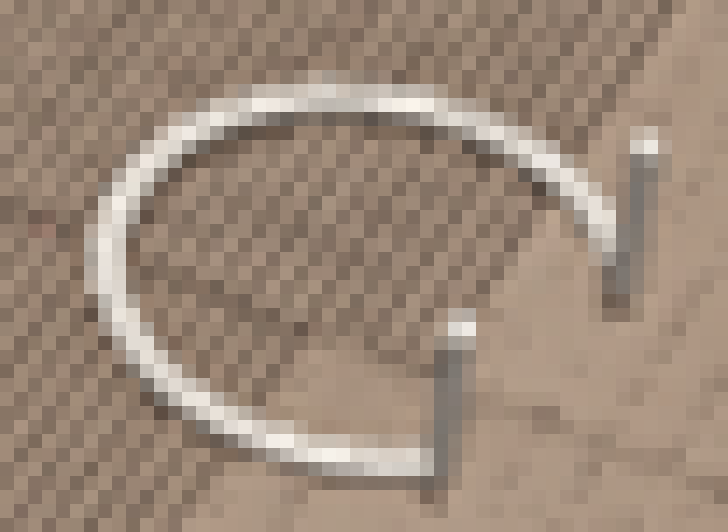

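Run:
```python
from h import *
c=load("pics/top0.npz"); s=load("pics/side0.npz")
L,e1=tri(c,(284.0,274.6),s,(342.4,251.1)); Rr,e2=tri(c,(306.1,277.6),s,(355.6,238.0))
print("L",L.round(4),e1,"R",Rr.round(4),e2, "dist",np.linalg.norm(L-Rr))
m=(L+Rr)/2; d=L-Rr; psi=np.arctan2(-d[0],d[1]); print("mid",m.round(4),"psi deg",np.degrees(psi))
# plane-only at z=.031
for n,cc,l,r in (("top",c,(284.0,274.6),(306.1,277.6)),("side",s,(342.4,251.1),(355.6,238.0))):
    l=onplane(cc,*l,.031);r=onplane(cc,*r,.031);d=l-r;print(n,l.round(4),r.round(4),np.hypot(*d[:2]),"mid",((l+r)/2).round(4),np.degrees(np.arctan2(-d[0],d[1])))
# from circle centre
ctr=np.array([.4936,-.0217]); print("psi from centre top",np.degrees(np.arctan2(*(ctr-m[:2])[::-1])))
# bar fits
from numpy.linalg import svd
for n,cc in (("top",c),("side",s)):
    B=cloud(cc).reshape(-1,3)
    ax=lambda y:.652-.0 # split
    rel=B[:,:2]-[.652,-.042]; ca,sa=np.cos(.139),np.sin(.139)
    lx=rel[:,0]*ca+rel[:,1]*sa; ly=-rel[:,0]*sa+rel[:,1]*ca
    for nm,m in (("punch",(lx>-50e-3)&(lx<-5e-3)&(abs(ly)<.1)&(B[:,2]>.046)&(B[:,2]<.07)),("plunger",(lx>5e-3)&(lx<.06)&(abs(ly)<.1)&(B[:,2]>.046)&(B[:,2]<.07))):
        P=B[m]; r=cv2.minAreaRect((P[:,:2]*1000).astype(np.float32)); q=P.mean(0); v=svd(P[:,:2]-q[:2])[2][0]; v*=np.sign(v[1]); t=(P[:,:2]-q[:2])@v
        k=t>t.max()-.03; pk=P[k]
        print(n,nm,len(P),"rect",np.round(r[0],1),np.round(r[1],1),"mean",q.round(4),"yaw",np.degrees(np.arctan2(-v[0],v[1])).round(2),"ends",(q[:2]+v*t.min()).round(4),(q[:2]+v*t.max()).round(4),"top z",np.percentile(P[:,2],[50,90]).round(4), "+y end z",np.percentile(pk[:,2],[50,90]).round(4))
```

```text
L [0.4685 0.0084 0.0328] [0.00147047] R [ 0.4603 -0.0412  0.0328] [0.00101221] dist 0.0502860870920661
mid [ 0.4644 -0.0164  0.0328] psi deg -9.339217204985014
top [0.4675 0.0081 0.031 ] [ 0.4596 -0.0415  0.031 ] 0.05019712726919766 mid [ 0.4635 -0.0167  0.031 ] -9.016925784418433
side [0.47  0.007 0.031] [ 0.4615 -0.0428  0.031 ] 0.05055040431100704 mid [ 0.4658 -0.0179  0.031 ] -9.686721632725389
psi from centre top -10.289818144213582
top punch 305 rect [625.5 -50.9] [ 16.5 145.6] mean [ 0.6256 -0.0442  0.0509] yaw 10.66 ends [ 0.6403 -0.1223] [0.6133 0.021 ] top z [0.0507 0.0546] +y end z [0.0513 0.0555]
top plunger 291 rect [684.3 -28.3] [ 25.7 116.4] mean [ 0.6787 -0.027   0.0536] yaw 8.25 ends [ 0.6873 -0.0866] [0.6706 0.0287] top z [0.0536 0.0584] +y end z [0.0539 0.0582]
side punch 212 rect [628.2 -51. ] [ 12.9 146.3] mean [ 0.6243 -0.0391  0.0506] yaw 10.49 ends [ 0.6399 -0.1232] [0.6132 0.0207] top z [0.0508 0.0528] +y end z [0.0508 0.0529]
side plunger 252 rect [679.5 -29.8] [ 18.1 117.9] mean [ 0.678  -0.0258  0.0532] yaw 8.02 ends [ 0.6868 -0.0884] [0.6703 0.0285] top z [0.0536 0.0569] +y end z [0.0539 0.0563]
```

```bash
cat > go.py <<'E'
import sys
from h import *
from cell import status
s=status.observe(); a=[float(v) for v in sys.argv[1:5]]
Rt=R.from_euler('xyz',[np.pi,0,np.radians(a[3])])
Rt=R.from_euler('z',np.radians(a[3]))*R.from_euler('y',np.radians(float(sys.argv[5])) if len(sys.argv)>5 else 0)*R.from_euler('x',np.pi)
Rc=R.from_euler('xyz',s["tool_rot"])
print("t",round(s["time"],2),"pos",np.round(s["tool_pos"],4),"rpy deg",np.round(np.degrees(s["tool_rot"]),2),"open",round(s["opening"]*1000,2),"F",np.round(s["contact_force"],1))
print("shift",np.round(Rc.inv().apply(np.array(a[:3])-s["tool_pos"]),4).tolist(),"turn",np.round((Rc.inv()*Rt).as_rotvec(),4).tolist())
E
python3 go.py .6252 -.043 .226 100.6
```

```text
t 0.1 pos [ 0.171  -0.496   0.2261] rpy deg [-1.7992e+02 -1.0000e-02  1.9010e+01] open 92.06 F [-0.6 -0.5 -0.8]
shift [0.577, -0.2803, 0.0006] turn [-0.001, -0.0011, -1.424]
```

Call:
jog_arm(
  series=[
    [-0.3,[0.577,-0.28,0],[0,0,-1.424]],
    [-0.3,[0.577,-0.28,0],[0,0,-1.424]],
    [-0.3,[0.577,-0.28,0],[0,0,-1.424]],
    [-0.3,[0.577,-0.28,0],[0,0,-1.424]],
    [-0.3,[0.577,-0.28,0],[0,0,-1.424]],
    [-0.3,[0.577,-0.28,0],[0,0,-1.424]],
    [-0.3,[0.577,-0.28,0],[0,0,-1.424]],
    [-0.3,[0.577,-0.28,0],[0,0,-1.424]],
    [-0.3,[0.577,-0.28,0],[0,0,-1.424]],
    [-0.3,[0.577,-0.28,0],[0,0,-1.424]],
    [-0.3,[0.577,-0.28,0],[0,0,-1.424]],
    [-0.3,[0.577,-0.28,0],[0,0,-1.424]],
  ],
  squeeze=40,
)

```text
time: 1.1
tool_pos: [0.5262, -0.1415, 0.2264]
tool_rot: [-3.141, -0.0, 1.762]
contact_force: [2.0, -0.4, 0.3]
opening: 0.0321
```

```bash
python3 go.py .6252 -.043 .09 100.6
```

```text
t 1.1 pos [ 0.5262 -0.1415  0.2264] rpy deg [-1.7997e+02 -1.0000e-02  1.0098e+02] open 32.13 F [ 2.  -0.4  0.3]
shift [0.0778, 0.116, 0.1364] turn [-0.0006, -0.0002, 0.0066]
```

Call:
jog_arm(
  series=[
    [-0.3,[0.04,0.06,0.05],[0,0,0.0]],
    [-0.3,[0.06,0.09,0.09],[0,0,0.0]],
    [-0.3,[0.074,0.11,0.12],[0,0,0.0]],
    [-0.3,[0.078,0.116,0.136],[0,0,0.0]],
    [-0.3,[0.078,0.116,0.136],[0,0,0.0]],
    [-0.3,[0.078,0.116,0.136],[0,0,0.0]],
    [-0.3,[0.078,0.116,0.136],[0,0,0.0]],
  ],
)

```text
time: 1.68
tool_pos: [0.624, -0.0445, 0.0886]
tool_rot: [-3.137, -0.001, 1.758]
contact_force: [-0.1, 0.5, -0.1]
opening: 0.0322
```

```bash
python3 go.py .6252 -.043 .042 100.6
python3 - <<'E'
from h import *
from cell import eyes
for n in ("top","side"):
    c=eyes.read_camera(n); np.savez(f"pics/{n}1.npz",**c)
    if n=="side": zoom(c,200,120,350,250,5,"pics/s1.png")
E
```

```text
t 1.68 pos [ 0.624  -0.0445  0.0886] rpy deg [-1.7976e+02 -8.0000e-02  1.0070e+02] open 32.24 F [-0.1  0.5 -0.1]
shift [0.0012, 0.0017, 0.0465] turn [-0.0041, -0.0014, 0.0018]
```

View pics/s1.png

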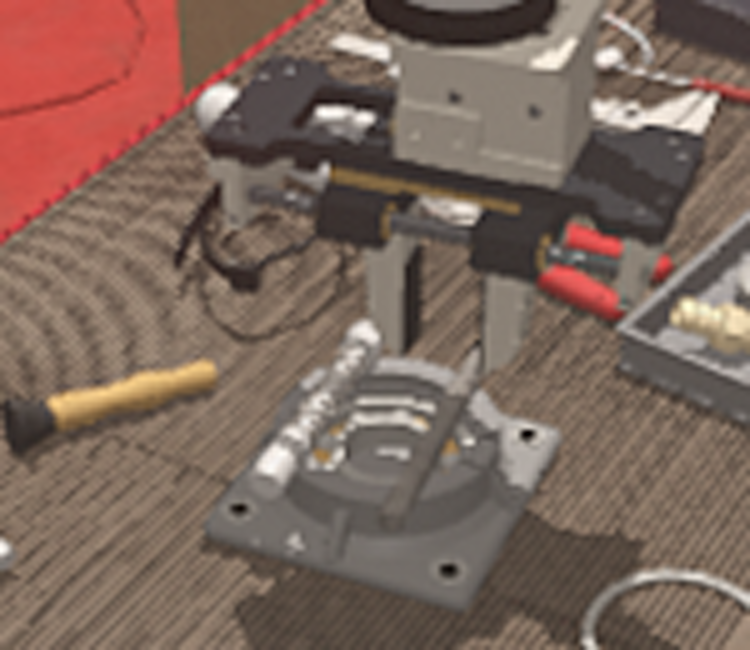

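The fingers straddle the punch, with zoomed tips at about (390,350) and (505,365). I'll go down and close.

Call:
jog_arm(
  series=[
    [-0.3,[0.001,0.001,0.02],[0,0,0]],
    [-0.3,[0.001,0.001,0.036],[0,0,0]],
    [-0.3,[0.001,0.001,0.046],[0,0,0]],
    [-0.3,[0.001,0.001,0.046],[0,0,0]],
    [-1,[0.001,0.001,0.046],[0,0,0]],
    [-1,[0.001,0.001,0.046],[0,0,0]],
    [-1,[0.001,0.001,0.046],[0,0,0]],
    [-1,[0.001,0.001,0.046],[0,0,0]],
    [-1,[0.001,0.001,0.046],[0,0,0]],
    [-1,[0.001,0.001,0.046],[0,0,0]],
  ],
)

```text
time: 2.62
tool_pos: [0.6265, -0.0446, 0.046]
tool_rot: [3.14, 0.001, 1.756]
contact_force: [-1.0, -0.7, 6.2]
opening: 0.0102
```

```bash
python3 go.py .6252 -.043 .11 100.6
```

```text
t 2.62 pos [ 0.6265 -0.0446  0.046 ] rpy deg [1.7988e+02 7.0000e-02 1.0061e+02] open 10.15 F [-1.  -0.7  6.2]
shift [0.0017, -0.0008, -0.064] turn [0.0021, 0.0012, 0.0001]
```

Run:
```python
from h import *
from cell import eyes
for n in ("side","top"):
    c=eyes.read_camera(n); np.savez(f"pics/{n}2.npz",**c)
    if n=="side": zoom(c,230,150,340,250,7,"pics/s2.png")
    print(n, pix(c,[.6265,-.0446,.046]))
```

```text
side [287.65929009 206.49639876]
top [305.66772297 203.14476182]
```

View pics/s2.png

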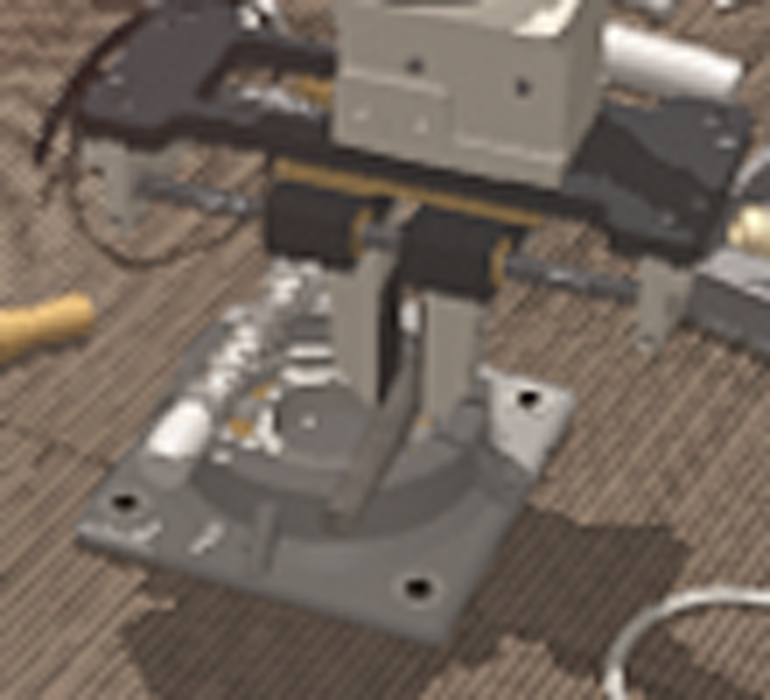

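Call:
jog_arm(
  series=[
    [-0.4,[0,0,0],[0,0,0]],
    [-0.4,[0,0,0],[0,0,0]],
    [-0.4,[0,0,0],[0,0,0]],
    [-0.4,[0,0,0],[0,0,0]],
    [-0.4,[0,0,0],[0,0,0]],
  ],
)

```text
time: 3.13
tool_pos: [0.6255, -0.0442, 0.0444]
tool_rot: [-3.141, -0.0, 1.756]
contact_force: [-0.4, 0.5, 0.2]
opening: 0.0273
```

```bash
python3 go.py .6252 -.043 .042 100.6;  python3 - <<'E'
from h import *
from cell import eyes
for n in ("side","top"):
    c=eyes.read_camera(n); np.savez(f"pics/{n}3.npz",**c)
    if n=="side": zoom(c,230,150,340,250,7,"pics/s3.png")
E
```

```text
t 3.13 pos [ 0.6255 -0.0442  0.0444] rpy deg [-1.7997e+02 -1.0000e-02  1.0060e+02] open 27.33 F [-0.4  0.5  0.2]
shift [0.0013, -0.0001, 0.0024] turn [-0.0006, -0.0002, 0.0001]
```

View pics/s3.png

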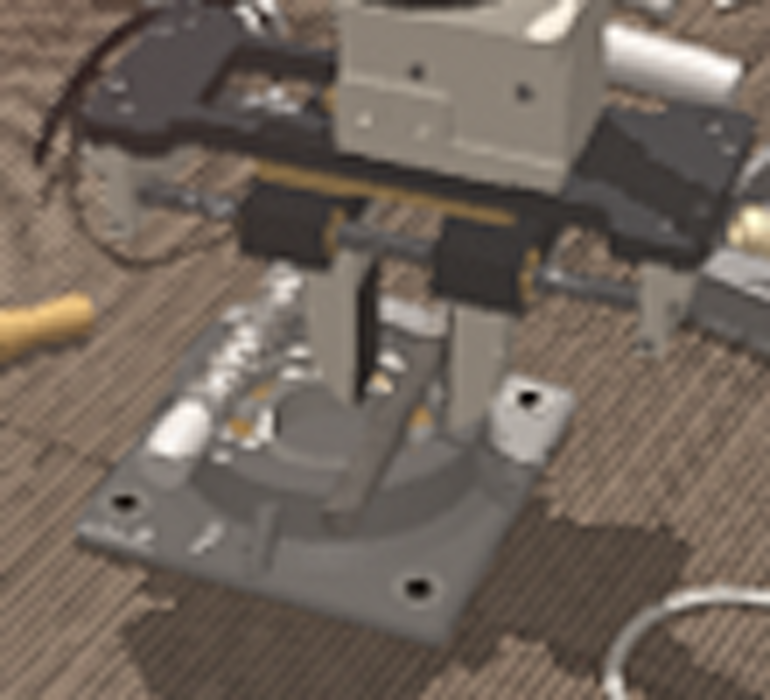

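Call:
jog_arm(
  series=[
    [-0.4,[0.001,0,0.003],[0,0,0]],
    [-0.4,[0.001,0,0.003],[0,0,0]],
    [-0.4,[0.001,0,0.003],[0,0,0]],
    [-0.4,[0.001,0,0.003],[0,0,0]],
  ],
)

```text
time: 3.57
tool_pos: [0.6255, -0.0433, 0.0416]
tool_rot: [-3.141, -0.0, 1.756]
contact_force: [0.6, 0.8, 0.7]
opening: 0.0272
```

Call:
jog_arm(
  series=[
    [-1,[0,0,0],[0,0,0]],
    [-1,[0,0,0],[0,0,0]],
    [-1,[0,0,0],[0,0,0]],
    [-1,[0,0,0],[0,0,0]],
    [-1,[0,0,0],[0,0,0]],
  ],
)

```text
time: 3.98
tool_pos: [0.6256, -0.0434, 0.0418]
tool_rot: [3.141, 0.0, 1.756]
contact_force: [0.3, -0.4, -0.1]
opening: 0.0113
```

```bash
python3 go.py .6252 -.043 .11 100.6
```

```text
t 3.98 pos [ 0.6256 -0.0434  0.0418] rpy deg [1.7999e+02 1.0000e-02 1.0060e+02] open 11.35 F [ 0.3 -0.4 -0.1]
shift [0.0004, -0.0003, -0.0682] turn [0.0002, 0.0002, -0.0001]
```

Now the grip is a clean one (11.4 mm, no vertical force). Lifting.

Call:
jog_arm(
  series=[
    [-1,[0,0,-0.01],[0,0,0]],
    [-1,[0,0,-0.025],[0,0,0]],
    [-1,[0,0,-0.045],[0,0,0]],
    [-1,[0,0,-0.065],[0,0,0]],
    [-1,[0,0,-0.08],[0,0,0]],
    [-1,[0,0,-0.09],[0,0,0]],
    [-1,[0,0,-0.09],[0,0,0]],
    [-1,[0,0,-0.09],[0,0,0]],
  ],
)

```text
time: 4.65
tool_pos: [0.6255, -0.0433, 0.132]
tool_rot: [3.141, 0.0, 1.756]
contact_force: [0.6, -0.2, -1.5]
opening: 0.0112
```

```bash
python3 go.py .486 .2655 .13 86.6;  python3 - <<'E'
from h import *
from cell import eyes
for n in ("side",):
    c=eyes.read_camera(n); np.savez(f"pics/{n}4.npz",**c)
    if n=="side": zoom(c,220,100,350,250,5,"pics/s4.png")
E
```

```text
t 4.65 pos [ 0.6255 -0.0433  0.132 ] rpy deg [1.7997e+02 2.0000e-02 1.0060e+02] open 11.15 F [ 0.6 -0.2 -1.5]
shift [0.3292, -0.0803, 0.0018] turn [0.0005, 0.0002, 0.2443]
```

View pics/s4.png

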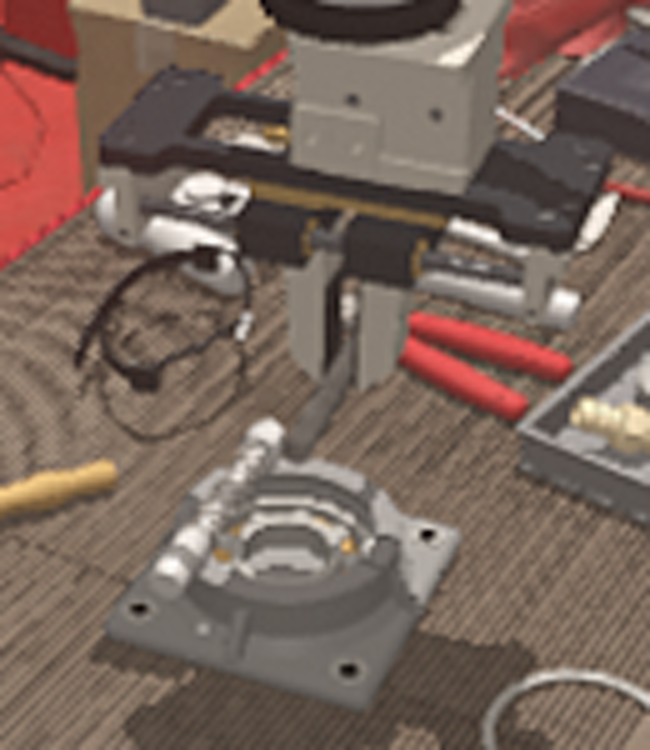

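Call:
jog_arm(
  series=[
    [-1,[0.015,-0.004,0],[0,0,0]],
    [-1,[0.045,-0.012,0],[0,0,0.03]],
    [-1,[0.08,-0.02,0],[0,0,0.06]],
    [-1,[0.115,-0.028,0],[0,0,0.09]],
    [-1,[0.15,-0.036,0],[0,0,0.12]],
    [-1,[0.185,-0.044,0],[0,0,0.15]],
    [-1,[0.22,-0.052,0],[0,0,0.18]],
    [-1,[0.255,-0.06,0],[0,0,0.21]],
    [-1,[0.285,-0.068,0],[0,0,0.23]],
    [-1,[0.31,-0.075,0],[0,0,0.244]],
    [-1,[0.327,-0.079,0],[0,0,0.244]],
    [-1,[0.337,-0.081,0],[0,0,0.244]],
  ],
)

```text
time: 5.7
tool_pos: [0.4813, 0.2752, 0.1306]
tool_rot: [-3.139, 0.001, 1.514]
contact_force: [0.5, -0.9, -0.3]
opening: 0.0114
```

```bash
python3 go.py .4865 .2735 .006 86.6
```

```text
t 5.7 pos [0.4813 0.2752 0.1306] rpy deg [-1.7985e+02  4.0000e-02  8.6770e+01] open 11.42 F [ 0.5 -0.9 -0.3]
shift [-0.0013, 0.0056, 0.1246] turn [-0.0026, 0.0007, 0.0029]
```

Call:
jog_arm(
  series=[
    [-1,[0,0.003,0.02],[0,0,0]],
    [-1,[0,0.004,0.05],[0,0,0]],
    [-1,[0,0.004,0.08],[0,0,0]],
    [-1,[0,0.004,0.1],[0,0,0]],
    [-1,[0,0.004,0.11],[0,0,0]],
    [-1,[0,0.004,0.115],[0,0,0]],
    [-1,[0,0.004,0.115],[0,0,0]],
    [-1,[0,0.004,0.115],[0,0,0]],
  ],
)

```text
time: 6.37
tool_pos: [0.4885, 0.2729, 0.0174]
tool_rot: [3.14, -0.0, 1.512]
contact_force: [0.1, -0.0, -0.2]
opening: 0.0109
```

```bash
python3 go.py .4865 .2735 .006 86.6;  python3 - <<'E'
from h import *
from cell import eyes
c=eyes.read_camera("side"); zoom(c,150,230,330,420,4,"pics/s5.png")
E
```

```text
t 6.37 pos [0.4885 0.2729 0.0174] rpy deg [ 1.7994e+02 -2.0000e-02  8.6610e+01] open 10.89 F [ 0.1 -0.  -0.2]
shift [0.0004, -0.002, 0.0114] turn [0.0011, -0.0004, 0.0002]
```

View pics/s5.png

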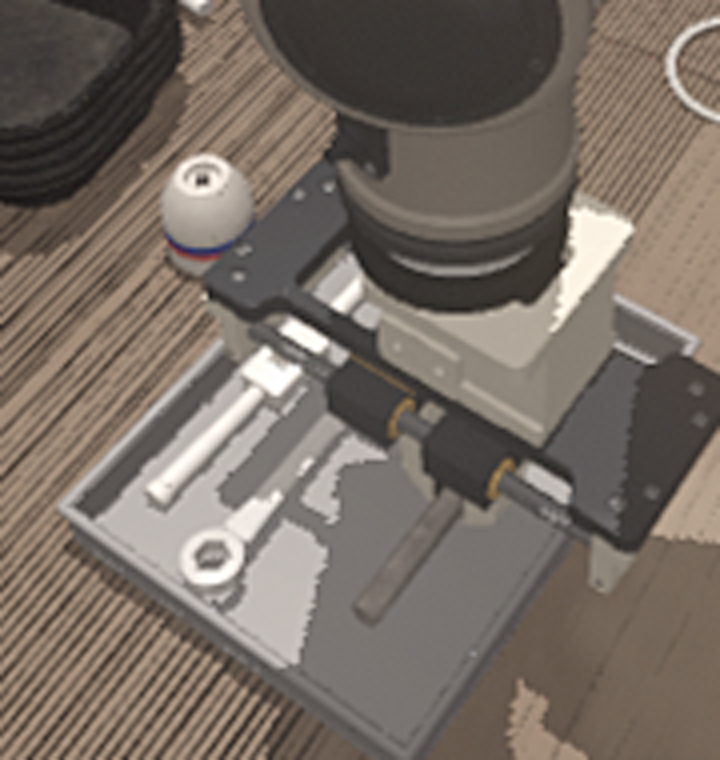

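The punch is over the tray's empty half, clear of the spanner. I'll lower the last 12 mm and release.

Call:
jog_arm(
  series=[
    [-1,[0,0,0.005],[0,0,0]],
    [-1,[0,0,0.009],[0,0,0]],
    [-1,[0,0,0.012],[0,0,0]],
    [-1,[0,0,0.012],[0,0,0]],
    [-0.9,[0,0,0.012],[0,0,0]],
    [-0.8,[0,0,0.012],[0,0,0]],
    [-0.5,[0,0,0.012],[0,0,0]],
    [-0.5,[0,0,0.012],[0,0,0]],
    [-0.45,[0,0,-0.01],[0,0,0]],
    [-0.45,[0,0,-0.04],[0,0,0]],
    [-0.45,[0,0,-0.08],[0,0,0]],
    [-0.45,[0,0,-0.11],[0,0,0]],
  ],
)

```text
time: 7.42
tool_pos: [0.4881, 0.2729, 0.1289]
tool_rot: [3.141, -0.0, 1.512]
contact_force: [0.5, 1.5, 0.7]
opening: 0.0251
```

```bash
python3 go.py .6728 .0109 .13 98;  python3 - <<'E'
from h import *
from cell import eyes
c=eyes.read_camera("side"); np.savez("pics/side6.npz",**c); zoom(c,150,160,330,420,3,"pics/s6.png")
E
```

```text
t 7.42 pos [0.4881 0.2729 0.1289] rpy deg [ 1.7995e+02 -2.0000e-02  8.6620e+01] open 25.13 F [0.5 1.5 0.7]
shift [-0.2506, 0.1998, -0.001] turn [0.0009, -0.0002, -0.1987]
```

View pics/s6.png

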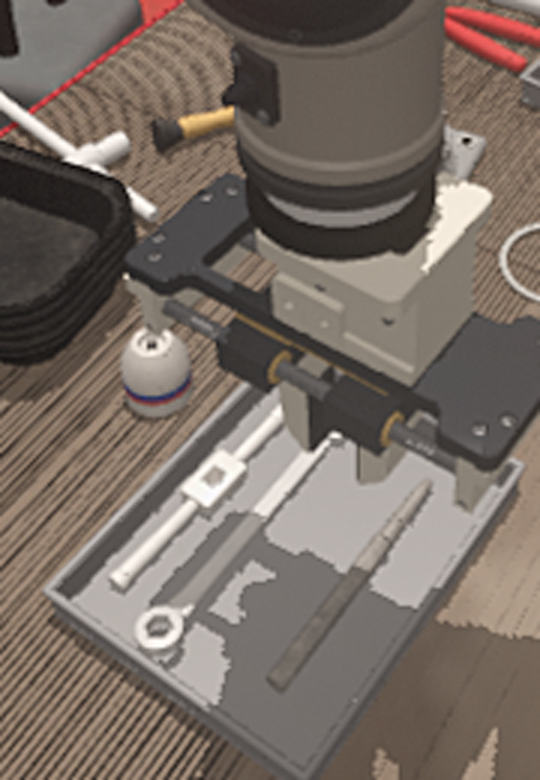

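The punch lies flat in the empty half of the tray. Next is the plunger.

Call:
jog_arm(
  series=[
    [-0.25,[-0.035,0.028,0],[0,0,-0.03]],
    [-0.25,[-0.065,0.052,0],[0,0,-0.06]],
    [-0.25,[-0.097,0.077,0],[0,0,-0.1]],
    [-0.25,[-0.13,0.103,0],[0,0,-0.14]],
    [-0.25,[-0.16,0.128,0],[0,0,-0.17]],
    [-0.25,[-0.19,0.152,0],[0,0,-0.199]],
    [-0.25,[-0.22,0.176,0],[0,0,-0.199]],
    [-0.25,[-0.24,0.192,0],[0,0,-0.199]],
    [-0.25,[-0.25,0.2,0.02],[0,0,-0.199]],
    [-0.25,[-0.25,0.2,0.04],[0,0,-0.199]],
    [-0.25,[-0.25,0.2,0.04],[0,0,-0.199]],
    [-0.25,[-0.25,0.2,0.04],[0,0,-0.199]],
  ],
)

```text
time: 8.47
tool_pos: [0.6717, 0.0115, 0.0851]
tool_rot: [-3.138, -0.001, 1.711]
contact_force: [-0.1, 0.3, 1.2]
opening: 0.0343
```

```bash
python3 go.py .6728 .0109 .042 98;  python3 - <<'E'
from h import *
from cell import eyes
c=eyes.read_camera("side"); np.savez("pics/side7.npz",**c); zoom(c,200,110,350,250,5,"pics/s7.png")
E
```

```text
t 8.47 pos [0.6717 0.0115 0.0851] rpy deg [-1.7979e+02 -5.0000e-02  9.8010e+01] open 34.29 F [-0.1  0.3  1.2]
shift [-0.0008, 0.0012, 0.0431] turn [-0.0037, -0.0009, 0.0001]
```

View pics/s7.png

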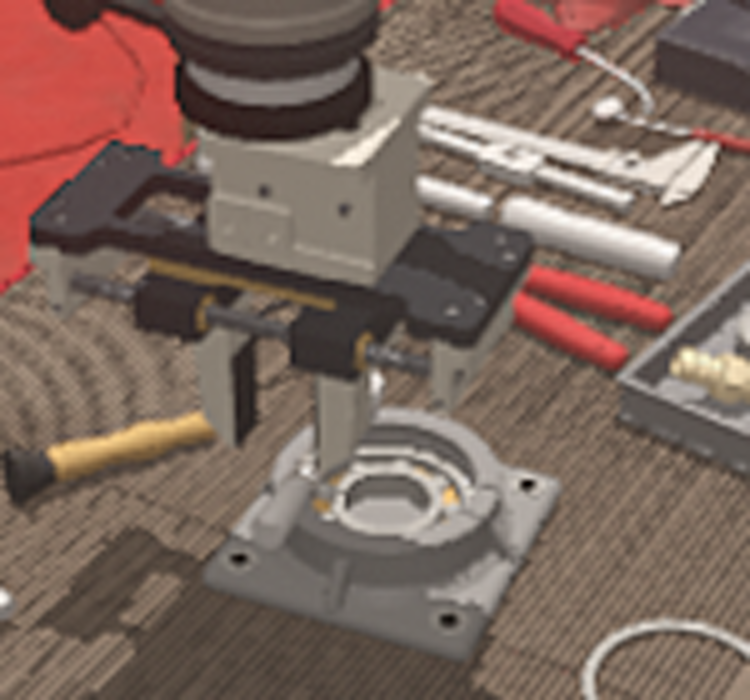

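Run:
```python
from h import *
c=load("pics/side7.npz"); z=lambda p:(pix(c,p)-[200,110])*5
print(z([.6717,.0115,.0851]),z([.6728,.0109,.048]))
W=cloud(c).reshape(-1,3); m=(W[:,2]>.046)&(W[:,2]<.062)&(abs(W[:,0]-.675)<.04)&(W[:,1]>0)&(W[:,1]<.06)
P=W[m]; print(len(P)); print((P[np.argsort(P[:,1])]*1000).round()[::4].tolist())
```

```text
[283.08186941 447.80607655] [283.83084065 513.14064161]
85
[[676.0, 0.0, 58.0], [668.0, 2.0, 48.0], [667.0, 3.0, 52.0], [673.0, 5.0, 57.0], [675.0, 6.0, 54.0], [669.0, 8.0, 55.0], [668.0, 9.0, 53.0], [666.0, 12.0, 51.0], [678.0, 13.0, 55.0], [667.0, 15.0, 52.0], [668.0, 17.0, 56.0], [667.0, 18.0, 54.0], [679.0, 19.0, 53.0], [666.0, 20.0, 51.0], [665.0, 22.0, 47.0], [669.0, 24.0, 55.0], [676.0, 25.0, 56.0], [670.0, 26.0, 47.0], [672.0, 26.0, 47.0], [664.0, 27.0, 51.0], [671.0, 28.0, 54.0], [663.0, 28.0, 49.0]]
```

Call:
jog_arm(
  series=[
    [-0.25,[-0.001,0.001,0.02],[0,0,0]],
    [-0.25,[-0.001,0.001,0.036],[0,0,0]],
    [-0.25,[-0.001,0.001,0.043],[0,0,0]],
    [-0.25,[-0.001,0.001,0.043],[0,0,0]],
    [-0.25,[-0.001,0.001,0.043],[0,0,0]],
    [-0.25,[-0.001,0.001,0.043],[0,0,0]],
  ],
)

```text
time: 9.02
tool_pos: [0.6748, 0.0108, 0.0454]
tool_rot: [3.139, 0.001, 1.711]
contact_force: [0.5, -0.2, -0.3]
opening: 0.0342
```

```bash
python3 go.py .6728 .0109 .042 98
```

```text
t 9.02 pos [0.6748 0.0108 0.0454] rpy deg [1.7986e+02 4.0000e-02 9.8050e+01] open 34.24 F [ 0.5 -0.2 -0.3]
shift [0.0003, -0.002, 0.0034] turn [0.0025, 0.0007, 0.0008]
```

Call:
jog_arm(
  series=[
    [-0.25,[0,-0.001,0.0035],[0,0,0]],
    [-0.25,[0,-0.001,0.0035],[0,0,0]],
    [-0.25,[0,-0.001,0.0035],[0,0,0]],
    [-1,[0,-0.001,0.0035],[0,0,0]],
    [-1,[0,-0.001,0.0035],[0,0,0]],
    [-1,[0,-0.001,0.0035],[0,0,0]],
    [-1,[0,-0.001,0.0035],[0,0,0]],
    [-1,[0,-0.001,0.0035],[0,0,0]],
  ],
  squeeze=50,
)

```text
time: 9.68
tool_pos: [0.6731, 0.0104, 0.0404]
tool_rot: [3.141, 0.0, 1.711]
contact_force: [0.2, 0.2, 0.2]
opening: 0.015
```

Call:
jog_arm(
  series=[
    [-1,[0,0,-0.01],[0,0,0]],
    [-1,[0,0,-0.025],[0,0,0]],
    [-1,[0,0,-0.045],[0,0,0]],
    [-1,[0,0,-0.065],[0,0,0]],
    [-1,[0,0,-0.08],[0,0,0]],
    [-1,[0,0,-0.09],[0,0,0]],
    [-1,[0,0,-0.09],[0,0,0]],
    [-1,[0,0,-0.09],[0,0,0]],
  ],
)

```text
time: 10.35
tool_pos: [0.6729, 0.0104, 0.1304]
tool_rot: [3.141, 0.0, 1.711]
contact_force: [0.3, 0.0, -2.9]
opening: 0.0149
```

```bash
python3 go.py .474 -.235 .13 83.7;  python3 - <<'E'
from h import *
from cell import eyes
c=eyes.read_camera("side"); np.savez("pics/side8.npz",**c); zoom(c,200,90,350,250,4,"pics/s8.png")
E
```

```text
t 10.35 pos [0.6729 0.0104 0.1304] rpy deg [1.7998e+02 1.0000e-02 9.8020e+01] open 14.94 F [ 0.3  0.  -2.9]
shift [-0.2153, -0.2312, 0.0003] turn [0.0003, 0.0001, 0.2499]
```

View pics/s8.png

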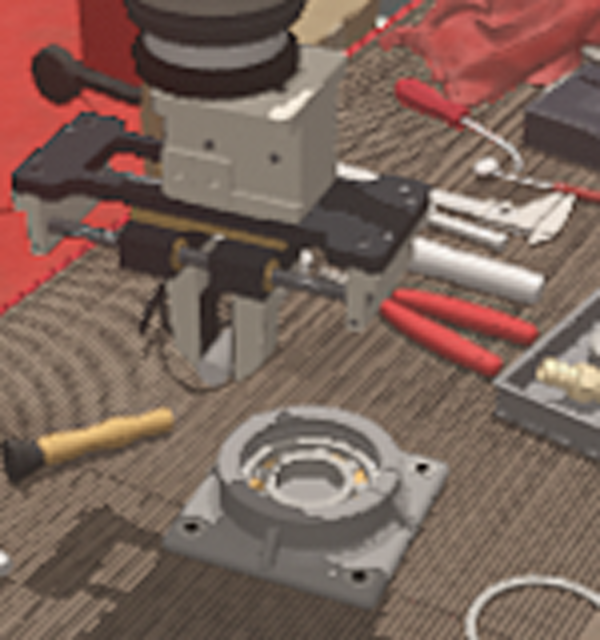

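Run:
```python
from h import *
c=load("pics/side8.npz"); z=lambda p:(pix(c,p)-[200,90])*4
for h in (.118,.128,.138,.148): print(h,z([.686,-.08,h]))
W=cloud(c); print(W[153:158,274:279].reshape(-1,3).round(3).tolist()[::3])
```

```text
0.118 [292.00268615 297.51185185]
0.128 [292.01427785 282.35690589]
0.138 [292.02603404 266.98689949]
0.148 [292.03795825 251.39722213]
[[0.636, -0.001, 0.205], [0.681, -0.089, 0.144], [0.636, -0.003, 0.202], [0.794, -0.288, 0.001], [0.68, -0.083, 0.143], [0.636, 0.0, 0.199], [0.677, -0.083, 0.141], [0.638, -0.007, 0.192], [0.785, -0.273, 0.002]]
```

Level and held at the body. Moving it to the parts tray.

Call:
jog_arm(
  series=[
    [-1,[-0.01,-0.01,0],[0,0,0.02]],
    [-1,[-0.03,-0.032,0],[0,0,0.05]],
    [-1,[-0.053,-0.057,0],[0,0,0.08]],
    [-1,[-0.077,-0.083,0],[0,0,0.11]],
    [-1,[-0.1,-0.107,0],[0,0,0.14]],
    [-1,[-0.123,-0.132,0],[0,0,0.17]],
    [-1,[-0.147,-0.158,0],[0,0,0.2]],
    [-1,[-0.17,-0.182,0],[0,0,0.23]],
    [-1,[-0.19,-0.204,0],[0,0,0.25]],
    [-1,[-0.205,-0.22,0],[0,0,0.25]],
    [-1,[-0.213,-0.229,0],[0,0,0.25]],
    [-1,[-0.215,-0.231,0],[0,0,0.25]],
  ],
)

```text
time: 11.4
tool_pos: [0.4727, -0.2357, 0.1293]
tool_rot: [-3.14, -0.001, 1.458]
contact_force: [0.6, -0.7, -1.6]
opening: 0.0142
```

Call:
jog_arm(
  series=[
    [-1,[0,0,0.02],[0,0,0]],
    [-1,[0,0,0.05],[0,0,0]],
    [-1,[0,0,0.08],[0,0,0]],
    [-1,[0,0,0.1],[0,0,0]],
    [-1,[0,0,0.11],[0,0,0]],
    [-1,[0,0,0.113],[0,0,0]],
    [-1,[0,0,0.113],[0,0,0]],
    [-1,[0,0,0.113],[0,0,0]],
  ],
)

```text
time: 12.07
tool_pos: [0.4752, -0.2348, 0.0181]
tool_rot: [3.14, 0.001, 1.461]
contact_force: [0.1, 0.5, -1.9]
opening: 0.0145
```

```bash
python3 go.py .4735 -.235 .0045 83.7;  python3 - <<'E'
from h import *
from cell import eyes
c=eyes.read_camera("side"); np.savez("pics/side9.npz",**c); zoom(c,300,90,450,250,4,"pics/s9.png")
c=eyes.read_camera("top"); np.savez("pics/top9.npz",**c); zoom(c,340,180,480,320,4,"pics/t9.png")
E
```

```text
t 12.07 pos [ 0.4752 -0.2348  0.0181] rpy deg [1.7991e+02 5.0000e-02 8.3730e+01] open 14.5 F [ 0.1  0.5 -1.9]
shift [-0.0004, -0.0017, 0.0136] turn [0.0015, 0.0008, 0.0006]
```

View pics/s9.png

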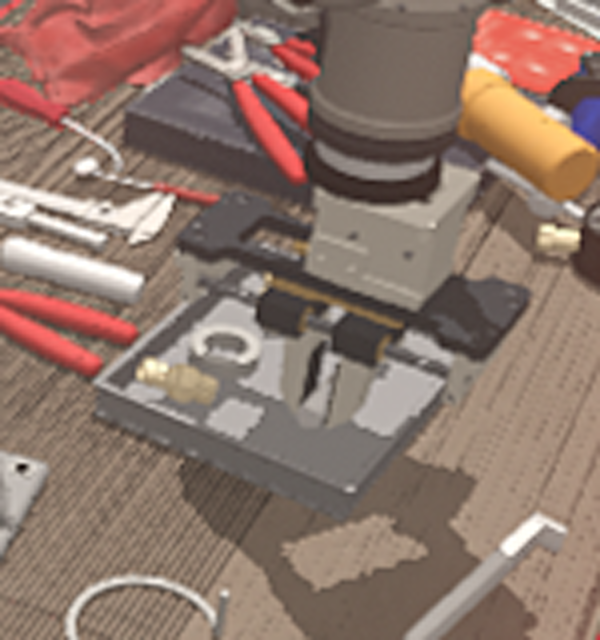

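View pics/t9.png

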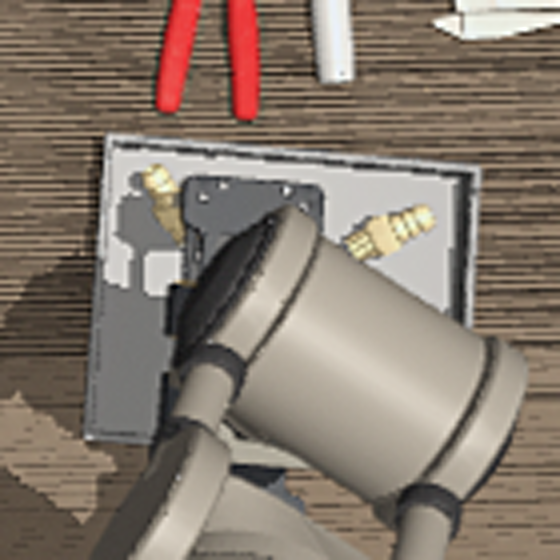

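Call:
jog_arm(
  series=[
    [-1,[0,0,0.006],[0,0,0]],
    [-1,[0,0,0.011],[0,0,0]],
    [-1,[0,0,0.0135],[0,0,0]],
    [-1,[0,0,0.0135],[0,0,0]],
    [-0.8,[0,0,0.0135],[0,0,0]],
    [-0.66,[0,0,0.0135],[0,0,0]],
    [-0.5,[0,0,0.0135],[0,0,0]],
    [-0.4,[0,0,0.0135],[0,0,0]],
    [-0.4,[0,0,0.0135],[0,0,0]],
    [-0.4,[0,0,-0.01],[0,0,0]],
    [-0.4,[0,0,-0.05],[0,0,0]],
    [-0.4,[0,0,-0.09],[0,0,0]],
  ],
)

```text
time: 13.17
tool_pos: [0.4733, -0.2341, 0.1074]
tool_rot: [-3.139, -0.002, 1.461]
contact_force: [1.0, -0.3, 0.0]
opening: 0.0274
```

```bash
python3 go.py .4647 -.0173 .11 -9.4;  python3 - <<'E'
from h import *
from cell import eyes
c=eyes.read_camera("side"); np.savez("pics/side10.npz",**c); zoom(c,300,90,450,250,4,"pics/s10.png")
E
```

```text
t 13.17 pos [ 0.4733 -0.2341  0.1074] rpy deg [-1.7983e+02 -9.0000e-02  8.3690e+01] open 27.4 F [ 1.  -0.3  0. ]
shift [0.2146, -0.0324, -0.0022] turn [-0.0036, 0.0013, 1.6248]
```

View pics/s10.png

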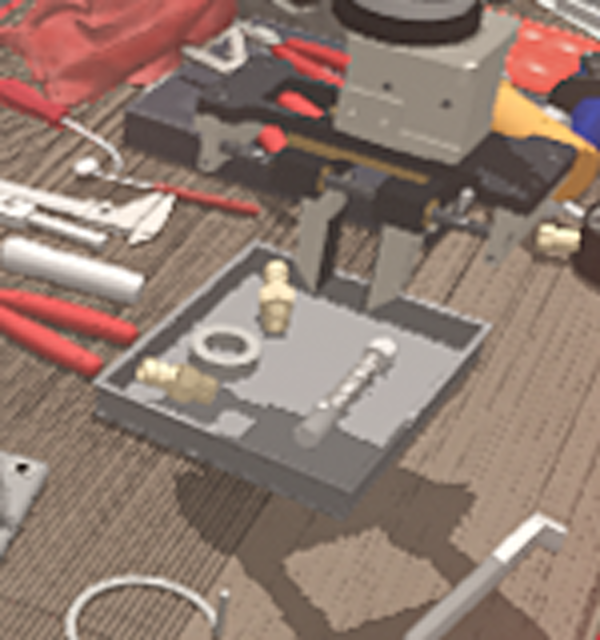

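The plunger lies in the parts tray's empty half, clear of the fittings. Next I'll re-measure the carrier, its scribed lines and the ring, now unobstructed.

Run:
```python
from h import *
from cell import eyes
c=eyes.read_camera("top"); np.savez("pics/top10.npz",**c); 
zoom(c,265,155,345,235,9,"pics/t10.png")
s=load("pics/side10.npz"); zoom(s,235,175,315,245,9,"pics/s10b.png")
```

```text
(no output)
```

View pics/t10.png

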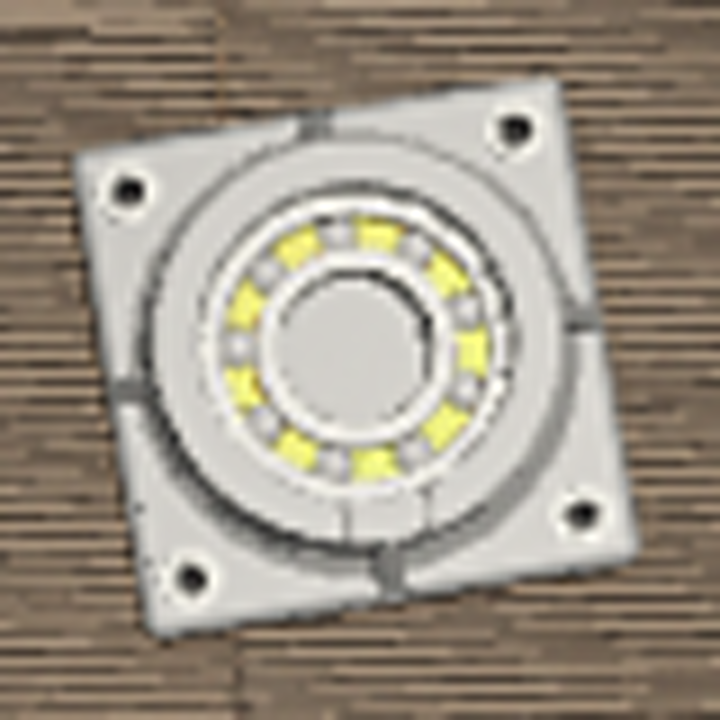

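View pics/s10b.png

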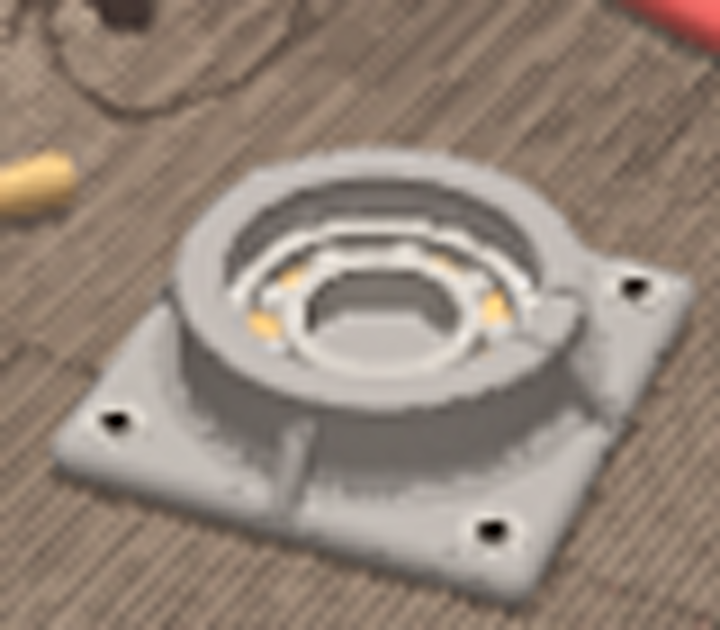

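```bash
cat > carrier.py <<'E'
from h import *
def cen(c,u,v,r=4):
    u0,v0=int(round(u)),int(round(v)); p=c["img"][v0-r:v0+r+1,u0-r:u0+r+1].astype(float).mean(2)
    w=np.clip(120-p,0,None); yy,xx=np.mgrid[-r:r+1,-r:r+1]; return u0+(w*xx).sum()/w.sum(), v0+(w*yy).sum()/w.sum()
def z2p(x,y,o): return ((x+.5)/9-.5+o[0],(y+.5)/9-.5+o[1])
if __name__=="__main__":
    c=load("pics/top10.npz"); s=load("pics/side10.npz")
    H={}
    H["top"]=[onplane(c,*cen(c,*z2p(x,y,(265,155)),3),.012)[:2] for x,y in((128,190),(517,129),(583,514),(190,578))]
    H["side"]=[onplane(s,*cen(s,*z2p(x,y,(235,175)),3),.012)[:2] for x,y in((635,287),(492,530),(117,420))] # -y-x? order
    for k,v in H.items(): print(k,np.round(v,4).tolist())
    t=np.array(H["top"]); print("top centre",t.mean(0).round(4)); 
    for a,b in((0,3),(1,2)): d=t[a]-t[b]; print("x-dir deg",np.degrees(np.arctan2(d[1],d[0])),np.hypot(*d))
    for a,b in((0,1),(3,2)): d=t[a]-t[b]; print("y-dir yaw",np.degrees(np.arctan2(-d[0],d[1])),np.hypot(*d))
    # lines
    A=onplane(c,*z2p(347,522,(265,155)),.04); B=onplane(c,*z2p(430,506,(265,155)),.04); print("lines",A.round(4),B.round(4),"mid",((A+B)/2).round(4),np.linalg.norm(A-B))
    sd=np.array(H["side"])
    print("side pairs centre", ((sd[0]+sd[2])/2).round(4))
    for nm,cc in (("top",c),("side",s)):
        W=cloud(cc).reshape(-1,3); m=(np.hypot(W[:,0]-.652,W[:,1]+.042)<.075)&(W[:,2]>.036)&(W[:,2]<.044); P=W[m]
        # fit annulus: centre maximizing points in 40..52
        f=lambda q: np.sum(np.clip(np.abs(np.hypot(P[:,0]-q[0],P[:,1]-q[1])-.046)-.0055,0,.004)**2)
        from scipy.optimize import minimize
        print(nm,"annulus",minimize(f,[.652,-.042],method="Nelder-Mead").x.round(4),len(P))
E
python3 carrier.py
```

```text
top [[0.6962, 0.0147], [0.7099, -0.0858], [0.6093, -0.0998], [0.595, 0.0008]]
side [[0.6114, -0.1035], [0.5975, -0.0016], [0.6985, 0.0118]]
top centre [ 0.6526 -0.0425]
x-dir deg 7.818751076422785 0.1021111042424719
x-dir deg 7.931417373087068 0.10161391174770214
y-dir yaw 7.788198937059317 0.10148561493211913
y-dir yaw 8.068516734556102 0.10168637991817679
lines [ 0.6059 -0.0384  0.04  ] [ 0.6094 -0.0594  0.04  ] mid [ 0.6077 -0.0489  0.04  ] 0.021261170407468118
side pairs centre [ 0.6549 -0.0458]
top annulus [ 0.6516 -0.0419] 606
side annulus [ 0.6522 -0.043 ] 505
```

Call:
jog_arm(
  series=[
    [-0.4,[0.02,-0.003,-0.03],[0,0,0.12]],
    [0.5,[0.04,-0.006,-0.03],[0,0,0.24]],
    [1,[0.06,-0.009,-0.03],[0,0,0.36]],
    [1,[0.08,-0.012,-0.03],[0,0,0.48]],
    [1,[0.1,-0.015,-0.03],[0,0,0.6]],
    [1,[0.12,-0.018,-0.03],[0,0,0.72]],
    [1,[0.14,-0.021,-0.03],[0,0,0.84]],
    [1,[0.16,-0.024,-0.03],[0,0,0.96]],
    [1,[0.18,-0.027,-0.03],[0,0,1.08]],
    [1,[0.195,-0.03,-0.03],[0,0,1.2]],
    [1,[0.205,-0.031,-0.03],[0,0,1.32]],
    [1,[0.214,-0.032,-0.03],[0,0,1.44]],
  ],
)

```text
time: 14.27
tool_pos: [0.4656, -0.0175, 0.1368]
tool_rot: [-3.142, 0.0, 0.016]
contact_force: [0.1, 0.2, 0.1]
opening: 0.0913
```

```bash
python3 go.py .4647 -.0173 .06 -9.4
```

```text
t 14.27 pos [ 0.4656 -0.0175  0.1368] rpy deg [-1.8e+02  2.0e-02  9.0e-01] open 91.32 F [0.1 0.2 0.1]
shift [-0.0009, -0.0002, 0.0768] turn [0.0, 0.0004, 0.1798]
```

Call:
jog_arm(
  series=[
    [1,[0,0,0.01],[0,0,0.1]],
    [1,[-0.001,0,0.035],[0,0,0.18]],
    [1,[-0.001,0,0.06],[0,0,0.18]],
    [1,[-0.001,0,0.075],[0,0,0.18]],
    [1,[-0.001,0,0.077],[0,0,0.18]],
    [1,[-0.001,0,0.077],[0,0,0.18]],
    [1,[-0.001,0,0.077],[0,0,0.18]],
  ],
)

```text
time: 14.85
tool_pos: [0.4654, -0.0186, 0.0607]
tool_rot: [3.141, -0.001, -0.159]
contact_force: [0.1, 0.1, 0.1]
opening: 0.0918
```

```bash
python3 go.py .4647 -.0173 .013 -9.4;  python3 - <<'E'
from h import *
from cell import eyes
c=eyes.read_camera("side"); np.savez("pics/side11.npz",**c); zoom(c,270,150,400,280,6,"pics/s11.png")
E
```

```text
t 14.85 pos [ 0.4654 -0.0186  0.0607] rpy deg [ 1.7999e+02 -5.0000e-02 -9.1200e+00] open 91.85 F [0.1 0.1 0.1]
shift [-0.0009, -0.0012, 0.0477] turn [0.0001, -0.0008, 0.0048]
```

View pics/s11.png

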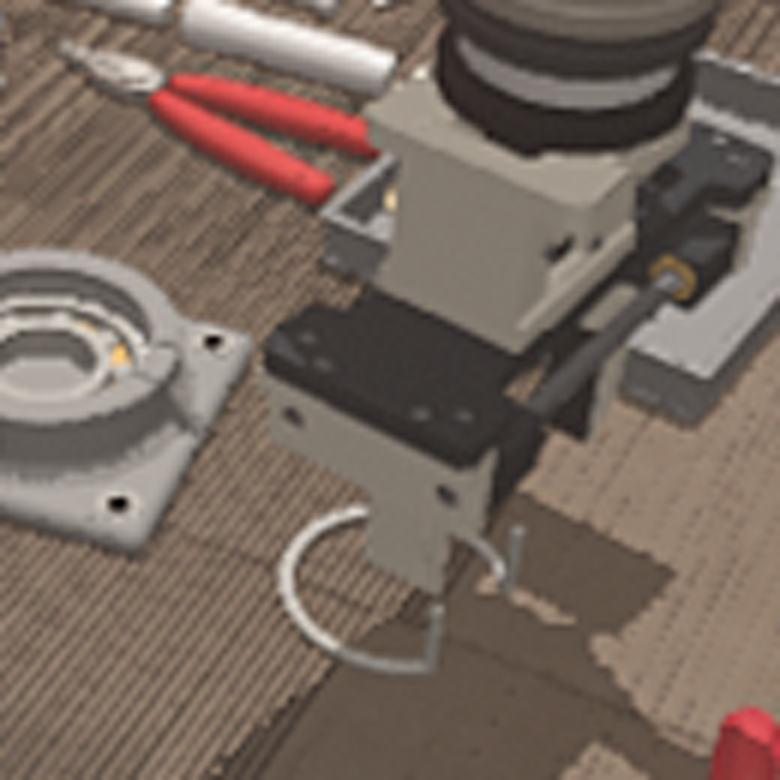

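The tangs, at zoom (435,635) and (515,555), are between the jaws and directly below them. Descending.

Call:
jog_arm(
  series=[
    [1,[-0.001,-0.001,0.02],[0,0,0.005]],
    [1,[-0.001,-0.001,0.038],[0,0,0.005]],
    [1,[-0.001,-0.001,0.046],[0,0,0.005]],
    [1,[-0.001,-0.001,0.048],[0,0,0.005]],
    [1,[-0.001,-0.001,0.048],[0,0,0.005]],
    [1,[-0.001,-0.001,0.048],[0,0,0.005]],
  ],
)

```text
time: 15.4
tool_pos: [0.4648, -0.0175, 0.0131]
tool_rot: [3.141, -0.002, -0.164]
contact_force: [0.0, -1.2, 0.1]
opening: 0.0916
```

```bash
python3 go.py .4647 -.0173 .0125 -9.4;  python3 - <<'E'
from h import *
from cell import eyes
c=eyes.read_camera("side"); np.savez("pics/side12.npz",**c); zoom(c,270,180,400,280,6,"pics/s12.png")
E
```

```text
t 15.4 pos [ 0.4648 -0.0175  0.0131] rpy deg [ 1.7999e+02 -9.0000e-02 -9.4100e+00] open 91.62 F [ 0.  -1.2  0.1]
shift [-0.0001, -0.0002, 0.0006] turn [0.0002, -0.0016, -0.0002]
```

View pics/s12.png

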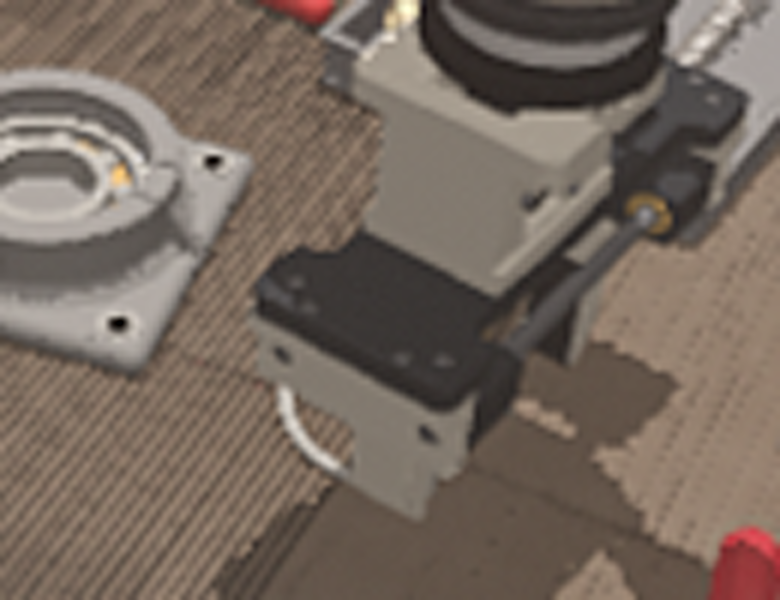

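Call:
jog_arm(
  series=[
    [0.6,[0,0,0],[0,0,0]],
    [0.4,[0,0,0],[0,0,0]],
    [0.25,[0,0,0],[0,0,0]],
    [0.2,[0,0,0],[0,0,0]],
    [0.1,[0,0,0],[0,0,0]],
    [0.0,[0,0,0],[0,0,0]],
    [-0.1,[0,0,0],[0,0,0]],
    [-0.2,[0,0,0],[0,0,0]],
    [-0.2,[0,0,0],[0,0,0]],
    [-0.2,[0,0,0],[0,0,0]],
  ],
  squeeze=20,
)

```text
time: 16.28
tool_pos: [0.4642, -0.0174, 0.0122]
tool_rot: [3.141, -0.0, -0.164]
contact_force: [0.6, -0.4, 0.9]
opening: 0.0371
```

```bash
python3 go.py .4647 -.0173 .0125 -9.4;  python3 - <<'E'
from h import *
from cell import eyes
c=eyes.read_camera("side"); np.savez("pics/side13.npz",**c); zoom(c,270,180,400,280,6,"pics/s13.png")
E
```

```text
t 16.28 pos [ 0.4642 -0.0174  0.0122] rpy deg [ 1.7999e+02 -1.0000e-02 -9.4100e+00] open 37.1 F [ 0.6 -0.4  0.9]
shift [0.0005, -0.0002, -0.0003] turn [0.0001, -0.0002, -0.0001]
```

View pics/s13.png

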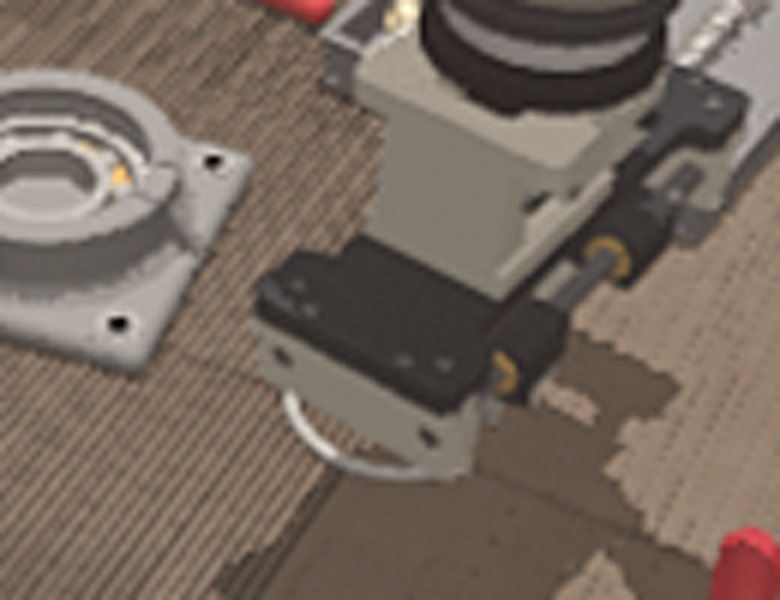

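Call:
jog_arm(
  series=[
    [-0.28,[0,0,0],[0,0,0]],
    [-0.35,[0,0,0],[0,0,0]],
    [-0.42,[0,0,0],[0,0,0]],
    [-0.48,[0,0,0],[0,0,0]],
    [-0.52,[0,0,0],[0,0,0]],
    [-0.52,[0,0,0],[0,0,0]],
    [-0.52,[0,0,0],[0,0,0]],
    [-0.52,[0,0,0],[0,0,0]],
  ],
)

```text
time: 17.0
tool_pos: [0.4641, -0.0174, 0.0122]
tool_rot: [3.142, -0.0, -0.164]
contact_force: [0.1, -0.4, 0.5]
opening: 0.0221
```

Run:
```python
from cell import status
print([round(status.observe()["opening"]*1000,2) for _ in range(5)])
```

```text
[22.11, 22.11, 22.11, 22.11, 22.11]
```

Call:
jog_arm(
  series=[
    [-0.5435,[0,0,0],[0,0,0]],
    [-0.5435,[0,0,0],[0,0,0]],
    [-0.5435,[0,0,0],[0,0,0]],
    [-0.5435,[0,0,-0.003],[0,0,0]],
    [-0.5435,[0,0,-0.01],[0,0,0]],
    [-0.5435,[0,0,-0.02],[0,0,0]],
    [-0.5435,[0,0,-0.035],[0,0,0]],
    [-0.5435,[0,0,-0.05],[0,0,0]],
    [-0.5435,[0,0,-0.06],[0,0,0]],
    [-0.5435,[0,0,-0.065],[0,0,0]],
    [-0.5435,[0,0,-0.065],[0,0,0]],
    [-0.5435,[0,0,-0.065],[0,0,0]],
  ],
)

```text
time: 18.0
tool_pos: [0.464, -0.0173, 0.0773]
tool_rot: [3.141, -0.0, -0.164]
contact_force: [0.5, -0.4, -1.1]
opening: 0.0209
```

```bash
python3 go.py .6208 -.0487 .10 7.9;  python3 - <<'E'
from h import *
from cell import eyes
c=eyes.read_camera("side"); np.savez("pics/side14.npz",**c); zoom(c,270,150,400,280,6,"pics/s14.png")
c=eyes.read_camera("top"); np.savez("pics/top14.npz",**c); zoom(c,250,200,350,300,6,"pics/t14.png")
E
```

```text
t 18.0 pos [ 0.464  -0.0173  0.0773] rpy deg [ 1.7999e+02 -1.0000e-02 -9.4000e+00] open 20.9 F [ 0.5 -0.4 -1.1]
shift [0.1599, 0.0054, -0.0227] turn [0.0001, -0.0002, -0.302]
```

View pics/s14.png

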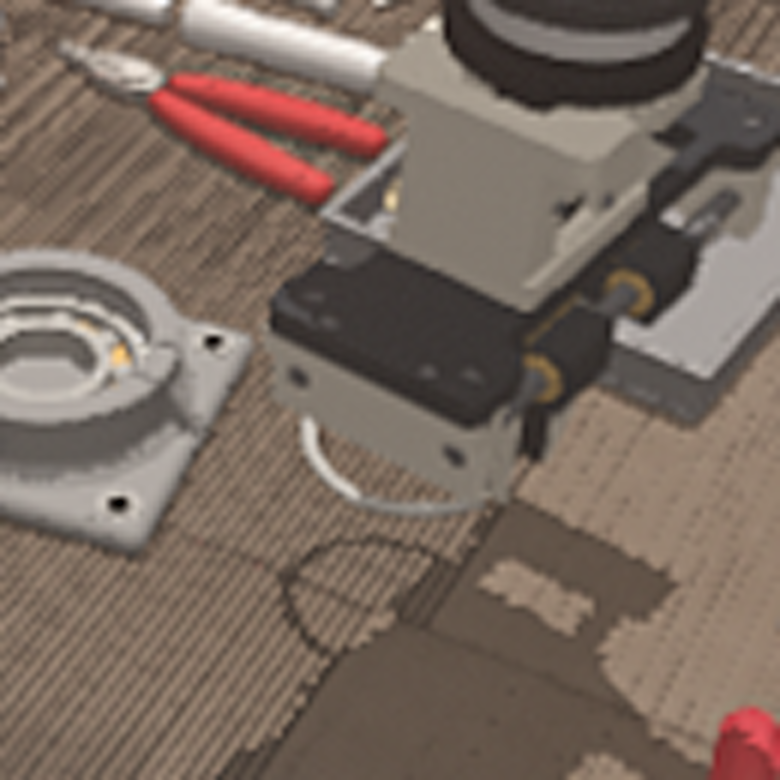

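View pics/t14.png

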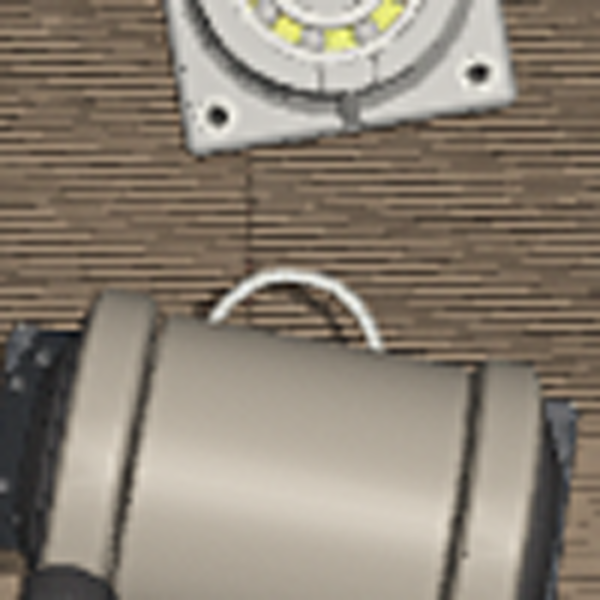

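```bash
cat > ringfit.py <<'E'
from h import *
D=np.array([.0023,-.0022,0.])  # side - top offset in world (measured on ring/carrier)
def wire(c,tcp,yaw,zu):
    """bright wire pixels near predicted ring"""
    x=np.array([np.cos(yaw),np.sin(yaw)]); y=np.array([-x[1],x[0]])
    W=cloud(c); g=c["img"].astype(float)
    pred=np.array(tcp[:2])+x*.0332
    r=W[...,:2]-pred; rad=np.hypot(r[...,0],r[...,1]); ax=r@x
    m=(np.abs(rad-.034)<.012)&(ax>-.02)&(np.abs(W[...,2]-zu-.0025)<.012)
    return m
def fit(pairs,tcp,yaw,zu,show=True,amin=-.02,thr=None):
    obs=[]
    for c,off in pairs:
        K=c["camera_matrix"];T=c["T"]
        m=wire(c,tcp,yaw,zu)
        v,u=np.nonzero(m); obs.append((c,off,np.c_[u,v]))
        if show: print("px",len(u))
    t=np.linspace(0,2*np.pi,720,endpoint=False)
    def resid(p):
        out=[]
        cx,cy,cz,a,b=p
        x=np.array([np.cos(yaw),np.sin(yaw),a]); y=np.array([-np.sin(yaw),np.cos(yaw),b])
        C=np.array([cx,cy,cz])+.03425*(np.cos(t)[:,None]*x+np.sin(t)[:,None]*y)
        for c,off,uv in obs:
            Q=(C+off-c["T"][:3,3])@c["T"][:3,:3]; q=Q@c["camera_matrix"].T; q=q[:,:2]/q[:,2:]
            d=uv[:,None,:]-q[None]; k=np.argmin((d**2).sum(-1),1); dd=d[np.arange(len(uv)),k]
            nrm=np.roll(q,-1,0)-np.roll(q,1,0); nrm=np.c_[nrm[:,1],-nrm[:,0]]/np.linalg.norm(nrm,axis=1)[:,None]
            out.append((dd*nrm[k]).sum(1))
        return np.concatenate(out+[np.array([a,b])*3])
    x0=[tcp[0]+.0332*np.cos(yaw),tcp[1]+.0332*np.sin(yaw),zu+.0025,0,0]
    r=least_squares(resid,x0,loss='soft_l1',f_scale=.5)
    return r,obs
E
python3 - <<'E'
from ringfit import *
c=load("pics/top14.npz"); s=load("pics/side14.npz")
tcp=[.464,-.0173,.0773]; yaw=np.radians(-9.4)
for nm,pr in (("both",[(c,-D/2),(s,D/2)]),):
    r,obs=fit(pr,tcp,yaw,.0773-.0122); p=r.x
    print(nm,"centre",p[:3].round(4),"pitch/roll slope",p[3:].round(4),"rms",np.sqrt(np.mean(r.fun**2)).round(2))
    rel=p[:2]-tcp[:2]; print("rel to tcp along ring",rel@[np.cos(yaw),np.sin(yaw)],rel@[-np.sin(yaw),np.cos(yaw)],"z rel",p[2]-tcp[2])
    for i,(cc,off,uv) in enumerate(obs):
        im=cc["img"][:,:,::-1].copy(); im[uv[:,1],uv[:,0]]=(0,255,0); b=(270,180,370,270)
        cv2.imwrite(f"pics/w14_{i}.png",cv2.resize(im[b[1]:b[3],b[0]:b[2]],None,fx=6,fy=6,interpolation=cv2.INTER_NEAREST))
a=cv2.imread("pics/w14_0.png");b=cv2.imread("pics/w14_1.png"); cv2.imwrite("pics/w14.png",cv2.resize(np.hstack([a,b]),(800,360)))
E
```

```text
px 84
px 69
both centre [ 0.4971 -0.0236  0.0702] pitch/roll slope [ 0.0314 -0.0402] rms 0.74
rel to tcp along ring 0.03369718870167613 -0.0007965156668669132 z rel -0.007148516999886653
```

View pics/w14.png

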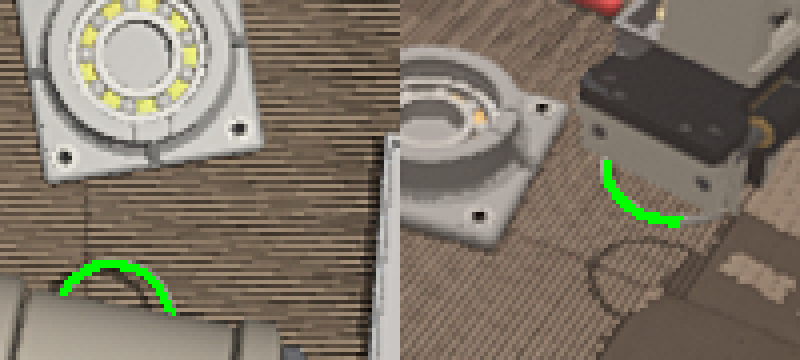

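The wire is well segmented: the fit puts the ring centre 33.7 mm ahead of the TCP, against 33.2 mm expected. Carrying it over the bore.

Call:
jog_arm(
  series=[
    [-0.5435,[0.006,0,0],[0,0,-0.01]],
    [-0.5435,[0.02,0,0],[0,0,-0.03]],
    [-0.5435,[0.036,0.001,0],[0,0,-0.06]],
    [-0.5435,[0.054,0.001,0],[0,0,-0.1]],
    [-0.5435,[0.072,0.002,0],[0,0,-0.14]],
    [-0.5435,[0.09,0.003,0],[0,0,-0.18]],
    [-0.5435,[0.108,0.004,0],[0,0,-0.22]],
    [-0.5435,[0.125,0.005,0],[0,0,-0.25]],
    [-0.5435,[0.14,0.005,0],[0,0,-0.28]],
    [-0.5435,[0.152,0.005,0],[0,0,-0.295]],
    [-0.5435,[0.158,0.005,0],[0,0,-0.302]],
    [-0.5435,[0.16,0.005,0],[0,0,-0.302]],
  ],
)

```text
time: 19.1
tool_pos: [0.6217, -0.0486, 0.0763]
tool_rot: [-3.141, 0.001, 0.138]
contact_force: [-0.8, -0.4, 0.0]
opening: 0.0211
```

Call:
jog_arm(
  series=[
    [-0.5435,[0,0,0],[0,0,0]],
    [-0.5435,[0,0,0],[0,0,0]],
    [-0.5435,[0,0,0],[0,0,0]],
    [-0.5435,[0,0,0],[0,0,0]],
  ],
)

```text
time: 19.43
tool_pos: [0.6206, -0.0483, 0.0773]
tool_rot: [-3.142, 0.0, 0.138]
contact_force: [-0.4, 0.8, -0.6]
opening: 0.0212
```

```bash
python3 go.py .6208 -.0487 .0773 7.9;  python3 - <<'E'
from ringfit import *
from cell import eyes,status
s=eyes.read_camera("side"); np.savez("pics/side15.npz",**s); zoom(s,230,140,340,260,6,"pics/s15.png")
c=eyes.read_camera("top"); np.savez("pics/top15.npz",**c); zoom(c,250,150,350,250,6,"pics/t15.png")
st=status.observe(); tcp=st["tool_pos"]; yaw=st["tool_rot"][2]
r,obs=fit([(c,-D/2),(s,D/2)],tcp,yaw,tcp[2]-.0122); p=r.x
print("centre",p[:3].round(4),"slopes",p[3:].round(4),"rms",np.sqrt(np.mean(r.fun**2)).round(2),"z rel",p[2]-tcp[2])
E
```

```text
t 19.43 pos [ 0.6206 -0.0483  0.0773] rpy deg [-1.8e+02  2.0e-02  7.9e+00] open 21.23 F [-0.4  0.8 -0.6]
shift [0.0001, 0.0004, 0.0] turn [-0.0, 0.0003, -0.0001]
px 0
px 65
centre [ 0.755  -0.2005 -0.0784] slopes [0.1505 0.0342] rms 0.61 z rel -0.155847423707885
```

View pics/s15.png

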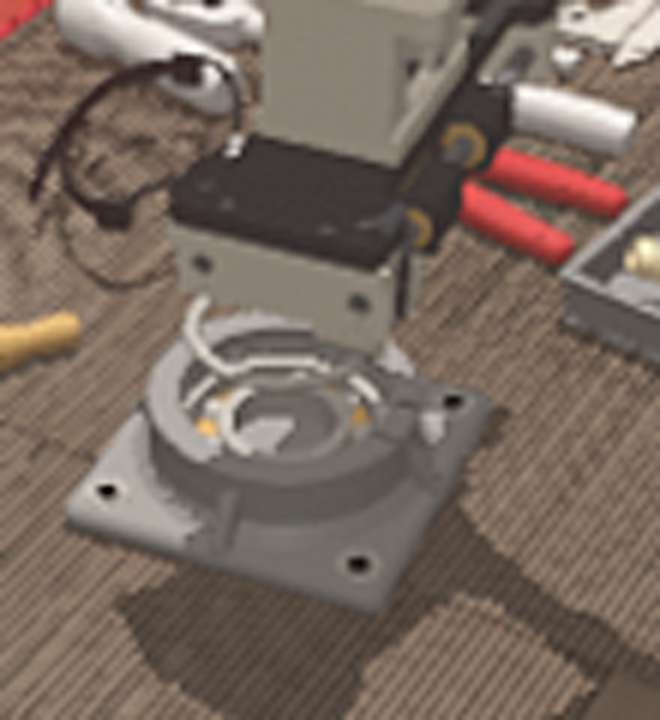

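View pics/t15.png

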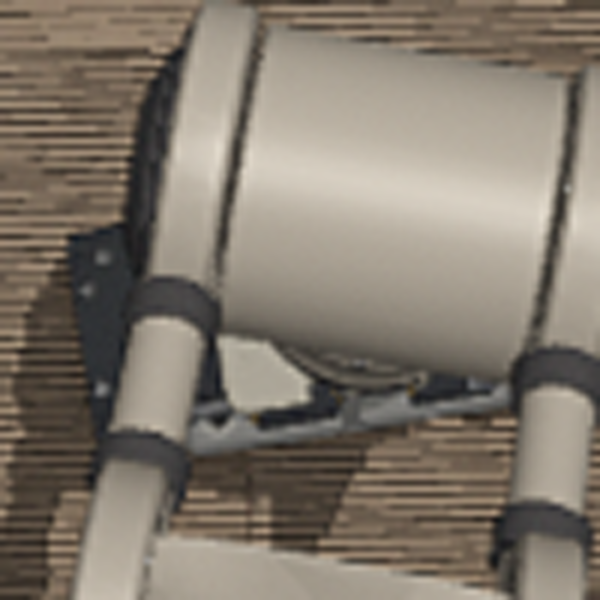

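The top camera is now blocked by the arm, so only the side view can check the fit. I'll do a single-camera relative check of ring against rim.

```bash
cat > rel.py <<'E'
from ringfit import *
def fit1(c,tcp,yaw,zr=-.0097,free=False):
    obs=wire(c,tcp,yaw,tcp[2]-.0122); v,u=np.nonzero(obs); uv=np.c_[u,v].astype(float)
    t=np.linspace(0,2*np.pi,720,endpoint=False)
    x=np.array([np.cos(yaw),np.sin(yaw),0]); y=np.array([-np.sin(yaw),np.cos(yaw),0])
    def resid(p):
        pit=p[2] if free else 0
        C=np.array([tcp[0],tcp[1],tcp[2]+zr])+(p[0]+.03425*np.cos(t))[:,None]*(x+[0,0,pit])+(p[1]+.03425*np.sin(t))[:,None]*y
        Q=(C-c["T"][:3,3])@c["T"][:3,:3]; q=Q@c["camera_matrix"].T; q=q[:,:2]/q[:,2:]
        d=uv[:,None,:]-q[None]; k=np.argmin((d**2).sum(-1),1); dd=d[np.arange(len(uv)),k]
        n=np.roll(q,-1,0)-np.roll(q,1,0); n=np.c_[n[:,1],-n[:,0]]/np.linalg.norm(n,axis=1)[:,None]
        return (dd*n[k]).sum(1)
    r=least_squares(resid,[.0332,0]+([0] if free else []),loss='soft_l1',f_scale=.5)
    return r.x,np.sqrt(np.mean(r.fun**2)),len(uv)
if __name__=="__main__":
    for n,tcp,yaw in (("top14",[.464,-.0173,.0773],-.164),("side14",[.464,-.0173,.0773],-.164),("side15",[.6206,-.0483,.0773],.138)):
        for fr in (False,True):
            p,e,k=fit1(load(f"pics/{n}.npz"),tcp,yaw,free=fr); w=R.from_euler('z',yaw).apply([p[0]-.0332,p[1],0])
            print(n,fr,p.round(4),e.round(2),k,"world offset",w.round(4))
E
python3 rel.py
```

```text
top14 False [0.0326 0.0001] 0.74 84 world offset [-0.0006  0.0002  0.    ]
top14 True [ 4.0000e-02 -2.3000e-03 -2.8652e+00] 0.68 84 world offset [ 0.0064 -0.0034  0.    ]
side14 False [ 0.0349 -0.0028] 0.74 69 world offset [ 0.0013 -0.003   0.    ]
side14 True [ 0.0349 -0.0028  0.0014] 0.74 69 world offset [ 0.0013 -0.003   0.    ]
side15 False [ 0.0347 -0.0033] 0.64 65 world offset [ 0.002  -0.0031  0.    ]
side15 True [ 0.0353 -0.0044 -0.0267] 0.63 65 world offset [ 0.0027 -0.0041  0.    ]
```

The top camera agrees with the robot frame to within 0.6 mm. The side camera is biased by about (+1.7,-3.0) mm. Correcting for that, both cameras put the bore at (0.6532,-0.0427). I'll move to just above the rim.

Call:
jog_arm(
  series=[
    [-0.5435,[0,-0.001,0.004],[0,0,0]],
    [-0.5435,[0,-0.001,0.01],[0,0,0]],
    [-0.5435,[0,-0.001,0.016],[0,0,0]],
    [-0.5435,[0,-0.001,0.02],[0,0,0]],
    [-0.5435,[0,-0.001,0.021],[0,0,0]],
    [-0.5435,[0,-0.001,0.021],[0,0,0]],
    [-0.5435,[0,-0.001,0.021],[0,0,0]],
    [-0.5435,[0,-0.001,0.021],[0,0,0]],
  ],
)

```text
time: 20.2
tool_pos: [0.6212, -0.0475, 0.0564]
tool_rot: [3.141, -0.0, 0.138]
contact_force: [0.3, -0.0, -0.1]
opening: 0.0207
```

```bash
python3 go.py .6203 -.0473 .0432 7.9;  python3 - <<'E'
from rel import *
from cell import eyes,status
s=eyes.read_camera("side"); np.savez("pics/side16.npz",**s); zoom(s,230,170,340,260,7,"pics/s16.png")
st=status.observe(); tcp=st["tool_pos"]; yaw=st["tool_rot"][2]
for fr in (False,True):
  p,e,k=fit1(s,tcp,yaw,free=fr); print(p.round(4),e,k,R.from_euler('z',yaw).apply([p[0]-.0332,p[1],0]).round(4))
E
```

```text
t 20.2 pos [ 0.6212 -0.0475  0.0564] rpy deg [ 1.7998e+02 -3.0000e-02  7.8900e+00] open 20.7 F [ 0.3 -0.  -0.1]
shift [-0.0008, -0.0003, 0.0132] turn [0.0003, -0.0004, -0.0001]
[0.0373 0.0094] 2.5133102054870156 146 [0.0027 0.0099 0.    ]
[ 0.0429 -0.0004 -0.1729] 2.4974035536188253 146 [0.0097 0.0009 0.    ]
```

View pics/s16.png

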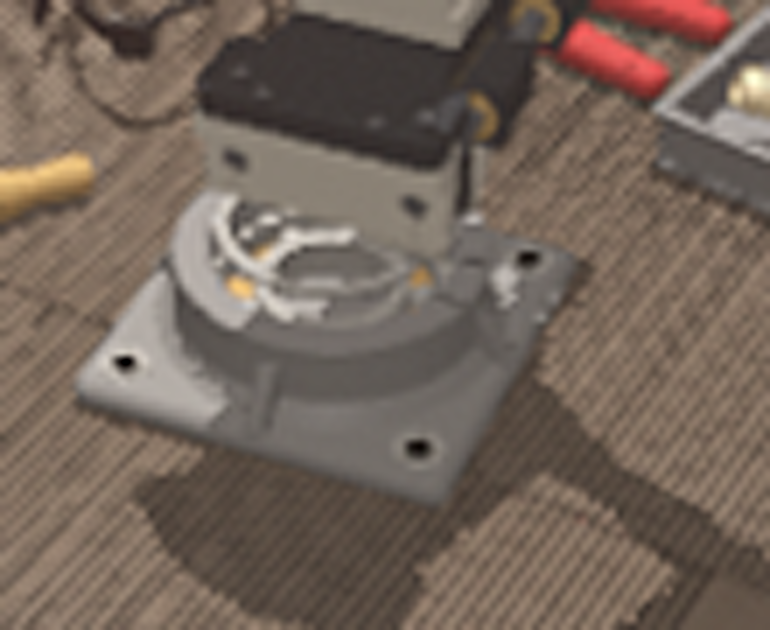

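```bash
cat > ov.py <<'E'
from h import *
def overlay(s,tcp,yaw,name,zr=-.0097,bias=(.0017,-.00305,0),box=(235,190,315,250),f=10):
    t=np.linspace(0,2*np.pi,400); im=s["img"][box[1]:box[3],box[0]:box[2],::-1]; im=cv2.resize(im,None,fx=f,fy=f,interpolation=cv2.INTER_CUBIC)
    x=np.array([np.cos(yaw),np.sin(yaw),0]);B=np.array(bias)
    def dr(c,r,col):
        P=np.array([pix(s,c+B+[r*np.cos(a),r*np.sin(a),0]) for a in t]); q=((P-box[:2]+.5)*f-.5).round().astype(int); cv2.polylines(im,[q],True,col,1)
    c=np.array([tcp[0],tcp[1],tcp[2]+zr])+.0332*x
    dr(c,.03175,(0,255,0)); dr(c,.03675,(0,255,0))
    b=np.array([.6532,-.0427,.04]); dr(b,.04,(0,0,255)); dr(b,.052,(255,0,0))
    cv2.imwrite(name,im)
E
python3 - <<'E'
from ov import *
overlay(load("pics/side16.npz"),[.6212,-.0475,.0564],.138,"pics/o16.png")
E
```

```text
(no output)
```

View pics/o16.png

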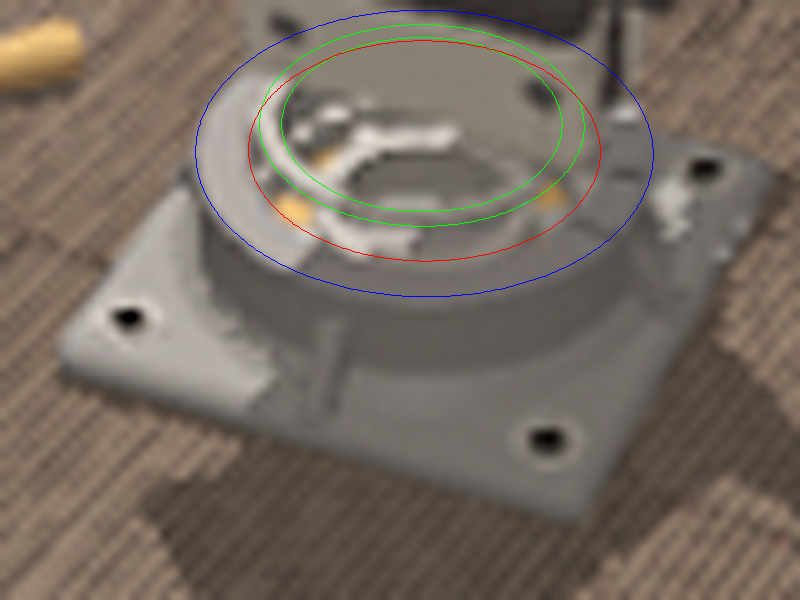

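The overlay matches: the green ring lies on the wire, and the red and blue circles lie on the bore and boss edges. Lowering into the groove.

Call:
jog_arm(
  series=[
    [-0.5435,[-0.0008,-0.0003,0.001],[0,0,0]],
    [-0.5435,[-0.0008,-0.0003,0.003],[0,0,0]],
    [-0.5435,[-0.0008,-0.0003,0.005],[0,0,0]],
    [-0.5435,[-0.0008,-0.0003,0.007],[0,0,0]],
    [-0.5435,[-0.0008,-0.0003,0.009],[0,0,0]],
    [-0.5435,[-0.0008,-0.0003,0.011],[0,0,0]],
    [-0.5435,[-0.0008,-0.0003,0.0125],[0,0,0]],
    [-0.5435,[-0.0008,-0.0003,0.0132],[0,0,0]],
    [-0.5435,[-0.0008,-0.0003,0.0132],[0,0,0]],
    [-0.5435,[-0.0008,-0.0003,0.0132],[0,0,0]],
    [-0.5435,[-0.0008,-0.0003,0.0132],[0,0,0]],
  ],
)

```text
time: 21.17
tool_pos: [0.6202, -0.0473, 0.0431]
tool_rot: [3.141, -0.0, 0.138]
contact_force: [0.0, -0.3, -0.4]
opening: 0.0211
```

```bash
python3 go.py .6203 -.0473 .0432 7.9;  python3 - <<'E'
from ov import *
from cell import eyes,status
s=eyes.read_camera("side"); np.savez("pics/side17.npz",**s); zoom(s,235,190,315,250,10,"pics/s17.png")
st=status.observe(); overlay(s,st["tool_pos"],st["tool_rot"][2],"pics/o17.png")
E
```

```text
t 21.17 pos [ 0.6202 -0.0473  0.0431] rpy deg [ 1.7999e+02 -1.0000e-02  7.8900e+00] open 21.09 F [ 0.  -0.3 -0.4]
shift [0.0001, 0.0, -0.0001] turn [0.0002, -0.0002, -0.0001]
```

View pics/s17.png

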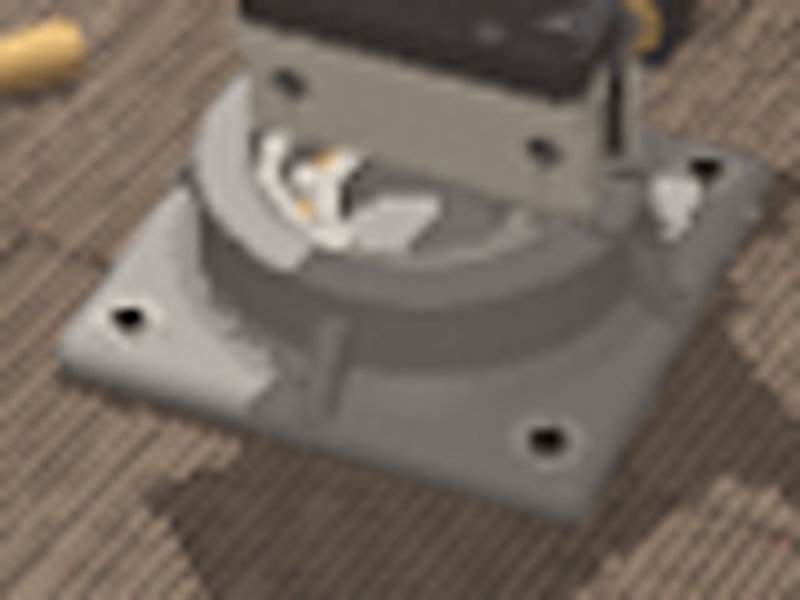

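View pics/o17.png

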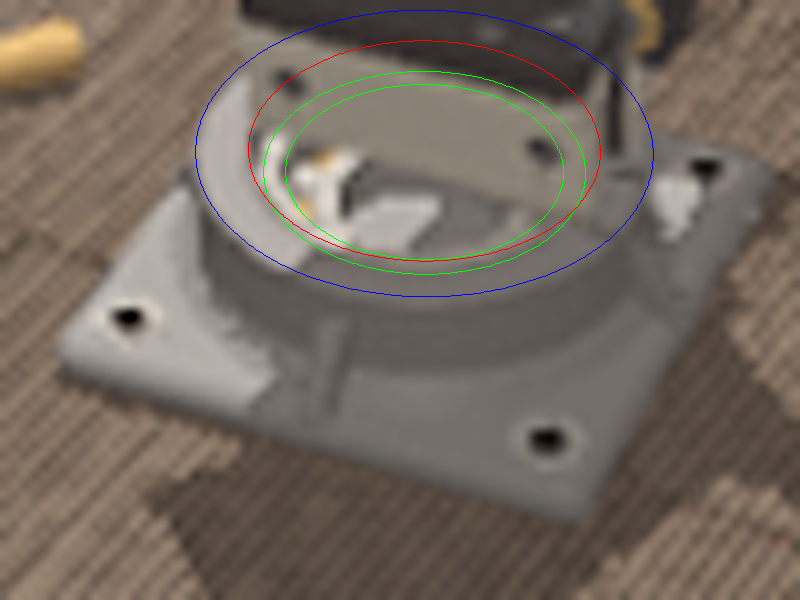

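Call:
jog_arm(
  series=[
    [-0.5435,[0,0,0],[0,0,0]],
    [-0.5435,[0,0,0],[0,0,0]],
    [-0.5435,[0,0,0],[0,0,0]],
    [-0.5435,[0,0,0],[0,0,0]],
    [-0.5435,[0,0,0],[0,0,0]],
    [-0.5435,[0,0,0],[0,0,0]],
  ],
)

```text
time: 21.72
tool_pos: [0.6201, -0.0472, 0.043]
tool_rot: [3.142, -0.0, 0.138]
contact_force: [-1.3, -0.3, -1.6]
opening: 0.0209
```

Call:
jog_arm(
  series=[
    [-0.5435,[0,0,0],[0,0,0]],
    [-0.5435,[0,0,0],[0,0,0]],
    [-0.5435,[0,0,0],[0,0,0]],
  ],
)

```text
time: 21.97
tool_pos: [0.6201, -0.0473, 0.043]
tool_rot: [3.141, 0.0, 0.138]
contact_force: [-0.8, 0.3, -0.4]
opening: 0.0215
```

```bash
python3 go.py .6203 -.0473 .0432 7.9;  python3 - <<'E'
from h import *
from cell import eyes,status,job
s=eyes.read_camera("side"); old=load("pics/side17.npz")
d=np.abs(s["img"].astype(int)-old["img"])[200:222,255:300].max(); print("px change in ring area",d)
cv2.imwrite("pics/final.png",s["img"][:,:,::-1])
st=status.observe(); print(st["opening"],st["contact_force"].round(2) if hasattr(st["contact_force"],"round") else st["contact_force"])
E
```

```text
t 21.97 pos [ 0.6201 -0.0473  0.043 ] rpy deg [179.99   0.     7.9 ] open 21.53 F [-0.8  0.3 -0.4]
shift [0.0002, 0.0001, -0.0002] turn [0.0001, 0.0, -0.0]
px change in ring area 29
0.0212230024031869 [ 0.51 -0.66  0.18]
```

View pics/final.png

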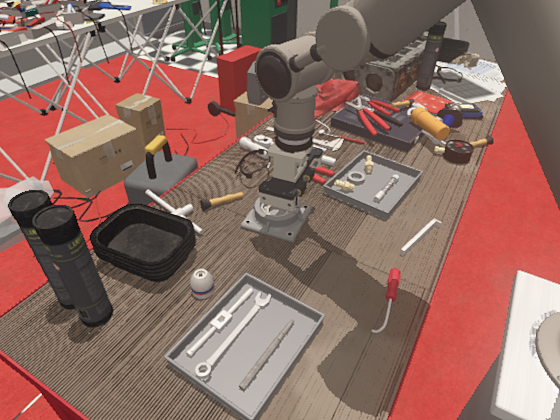

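Both items are in their trays, the bystanders haven't moved, and the ring is held steady in the bore. Handing in.

```bash
python3 -c "
from cell import job; print(job.hand_in())"
```

```text
the job is handed in; nothing more can be done
None
```

I put the punch in the hand-tools tray and the plunger in the brass-fittings tray. I then picked the ring up by its tangs, squeezed it to 21 mm and lowered it into the bore. I handed in at about 22 s with it still held at groove height.

**Last checks**
- **Gap:** the opening read 20.7 to 21.5 mm, averaging about 21.1 mm. The reading is noisy, and the command was 21.0 mm throughout the hold.
- **Steadiness:** the tool held its pose within 0.2 mm, and outside forces stayed under about 2 N, so there was no sign of touching the bore or bearing.
- **Position:** the side-view overlay put the ring on its predicted outline inside the bore. The wire should be centred about 33.3 mm above the bench; that height comes from the grasp height and arm reading.

**What disagreed or could not be checked**
- **Side camera offset:** it sat about (+1.7, -3.0) mm off the robot frame, so I corrected for it. After that, both cameras agreed on the bore centre.
- **Top view blocked:** the arm hid the bore from the top camera at the end, so the final fit rests on the side view alone.
- **Ring tilt:** my tilt estimates disagreed by about 0 to 2°. I took the ring as level and made no correction.
- **First punch grip:** it was about 4 mm too high, so I opened, lowered and gripped again before lifting.

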